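# Plug the ports and tighten down the filter housing

## Robot

A 7-joint arm with a two-finger parallel gripper is mounted at the origin on the work surface. World frame = base frame: x ahead of the robot, y to its left, z up, the work surface at z = 0. Lengths are in m, angles in rad, forces in N, time in s.
With the tool pointing down it reaches from about 0.425 to 0.875 m from the base axis. Payload 4.7 kg.
Tool frame: the origin (TCP) lies at the very end of the fingers, on their centre line; the grasp point (between the pads) lies 19 mm behind it; z points along the fingers, y is the line along which they close (so a half turn about z gives the same grasp; the last joint's range is limited). The gripper opens to 87 mm and grips with 3 to 60 N. Pads are 19 mm wide; open, the fingers measure 117 mm over their backs; the gripper's body (75 mm by 190 mm) begins 51 mm behind the grasp point.
Start: joints at [1.205, 0.321, -0.07, 1.45, 0.023, 1.371, -0.057], TCP at [0.241, -0.604, 0.223] pointing down, gripper open.
Joint ranges: [-2.86, 2.86], [-0.3, 2.09], [-1.38, 1.24], [0.06, 2.45], [-1.56, 4.7], [0.09, 2.05], [-2.69, 2.69]. Speed limits (rad/s): [2.57, 2.57, 3.14, 3.14, 3.14, 3.14, 3.14].

## Interface

Orientations are given as a rotation vector (axis times angle).
In Python, from bench import ctrl, get_image, job gives the robot as it stands.
- The arm moves only by the shell command python3 -m crank 'ROWS' [FORCE]. ROWS is JSON, a list that holds one entry, the list of rows, each a list of 5 numbers: the shift along the tool's x, y, z in mm, then the turn about the tool's z in rad, then the closure, from -1 (fully open) to 1 (shut), so that 0 is half open. A call has 1 to 10 rows; each row shifts and turns the commanded pose from where the row before left it, along the tool's axes as they then stand; what a row does not reach is not made up. A row lasts 1/12 s, in which the tool goes at most 41.7 mm and 7.16 degrees, less where a joint would pass 70% of its speed; a pose out of reach is approached as far as the arm can. A call with a gripper value outside its range is refused whole. The fingers move at their own pace and stop on an object; FORCE is the grip in N (left out, the last holds). Time passes only in rows, so rows that do not move let the fingers close. It gives the time, the measured TCP pose, the force, the opening and the grip force at its end, in the units of the state.
- ctrl.get_state(): the state, without advancing time (a new reading comes with each control period).
- get_image(name): name is "scene" or "top"; returns a dict with "pixels" (400x640x3 uint8, red, green, blue), "fx", "fy", "cx", "cy" (pixels), "T" (4x4, takes a point from camera to world coordinates). Camera axes: x right, y down, z forward; pixel columns grow to the right and rows downward; lengths in m; the calibration is good to about 2 mm. A picture is of the moment at which its call begins. There is no depth.
- job.close_job(): hands the job in; it is judged then, once.
The state is a dict: "time": time; "joint_positions": joint angles; "qd": joint speeds; "joint_torque": joint torques, N m; "position": TCP position; "tool_rot": TCP orientation; "ft_force": force on the tool from outside, world axes, zero at the start; "torque": the same for the moment, N m; "grip_width": opening from 0.0 (shut) to 1.0 (fully open); "grip_force": force on a finger pad.
Only numpy, scipy, OpenCV 4.12 (cv2) and the standard library are available. Lean on these libraries where they do the work, as an engineer would, in place of code of your own. Each camera call takes 0.05 s, during which the arm holds its last target. There are 200 camera calls.

## Task

Fit each bayonet plug on the blue mat to the port of its own colour: lugs into the slots, push in against the spring and twist clockwise to the stop so that it stays locked; a port without a plug stays open. Only then tighten the four wing nuts of the cover plate crosswise (each one followed by its diagonal opposite) in two rounds: first all four to about half way (black dot), then all four right up to their stops (red dot). Leave the other things on the bench alone.

Things in the scene. Friction and masses are not known exactly. Their poses are not given: they have to be found in the camera images.
- housing: white filter housing, fixed, with steel cover plate 175 (x) x 335 (y) mm, top 90 mm above the bench; origin at the centre of its underside. On the plate: three bayonet ports (at y = -78 red, 0 blue, +78 yellow, mm) and four wing nuts at the corners (x = +-62, y = +-140 mm)
- port_red: bayonet port with red surround: square collar 60 mm wide, 22 mm high, bore 36 mm, two open slots 12 mm wide along its +x and -x (white ticks). Origin on the axis at plate top. Lips 6 mm thick, underside at 16 mm. Lugs under the lips turn clockwise from above 1.05 rad to solid stops (not anticlockwise). Locked: plug origin about 10 mm above this origin, plug x 1.05 rad clockwise of port x
- seat_red (a joint): white sprung seat in the red port, travel in m: 0 = up (top 19 mm above the port's origin), grows to 0.014 as pressed; 0.5 N per mm. Plug dropped in rests on it, origin at about 16 mm, unlocked; push the plug down to an origin height of 4 to 9 mm (its disc meets the collar at 4), twist, let go: the spring holds it up against the lips, seat about 0.009
- plug_red: loose red bayonet plug, 90-160 g, may be absent; stands on the mat, any yaw. Origin centre of underside, z up. Steel stem 32 mm diameter (heavy end); two lugs at its bottom along +x and -x (50 mm over both, 8 wide, 6 thick); disc 38 mm diameter, z 18-28 mm; grip bar 36 long (along x, parallel to lugs) x 16 thick, z 28-62 mm. Same after a half turn
- port_blue: bayonet port with blue surround: square collar 60 mm wide, 22 mm high, bore 36 mm, two open slots 12 mm wide along its +x and -x (white ticks). Origin on the axis at plate top. Lips 6 mm thick, underside at 16 mm. Lugs under the lips turn clockwise from above 1.05 rad to solid stops (not anticlockwise). Locked: plug origin about 10 mm above this origin, plug x 1.05 rad clockwise of port x
- seat_blue (a joint): white sprung seat in the blue port, travel in m: 0 = up (top 19 mm above the port's origin), grows to 0.014 as pressed; 0.5 N per mm. Plug dropped in rests on it, origin at about 16 mm, unlocked; push the plug down to an origin height of 4 to 9 mm (its disc meets the collar at 4), twist, let go: the spring holds it up against the lips, seat about 0.009
- plug_blue: loose blue bayonet plug, 90-160 g, may be absent; stands on the mat, any yaw. Origin centre of underside, z up. Steel stem 32 mm diameter (heavy end); two lugs at its bottom along +x and -x (50 mm over both, 8 wide, 6 thick); disc 38 mm diameter, z 18-28 mm; grip bar 36 long (along x, parallel to lugs) x 16 thick, z 28-62 mm. Same after a half turn
- port_yellow: bayonet port with yellow surround: square collar 60 mm wide, 22 mm high, bore 36 mm, two open slots 12 mm wide along its +x and -x (white ticks). Origin on the axis at plate top. Lips 6 mm thick, underside at 16 mm. Lugs under the lips turn clockwise from above 1.05 rad to solid stops (not anticlockwise). Locked: plug origin about 10 mm above this origin, plug x 1.05 rad clockwise of port x
- seat_yellow (a joint): white sprung seat in the yellow port, travel in m: 0 = up (top 19 mm above the port's origin), grows to 0.014 as pressed; 0.5 N per mm. Plug dropped in rests on it, origin at about 16 mm, unlocked; push the plug down to an origin height of 4 to 9 mm (its disc meets the collar at 4), twist, let go: the spring holds it up against the lips, seat about 0.009
- plug_yellow: loose yellow bayonet plug, 90-160 g, may be absent; stands on the mat, any yaw. Origin centre of underside, z up. Steel stem 32 mm diameter (heavy end); two lugs at its bottom along +x and -x (50 mm over both, 8 wide, 6 thick); disc 38 mm diameter, z 18-28 mm; grip bar 36 long (along x, parallel to lugs) x 16 thick, z 28-62 mm. Same after a half turn
- nut_a (a joint): wing nut at x=-62,y=+140 mm on the housing: 0 = slack (white-marked bar end to housing +x), grows clockwise from above, solid stop 1.6 rad = tight; starts 0-0.25. Friction 0.12 N m, stays where left. Order round the plate a, b, c, d: a is diagonal to c, b to d. Dots on the plate show where the white mark points half way (black, 0.8) and at the stop (red)
- nut_a_grip (a point): point on the axis of nut_a, 30 mm above the plate's top, the height to grip. Black bar 36 mm long, 14 mm thick, from 10 to 44 mm above the plate on a 28 mm steel hub. The point turns with the nut: its x axis runs along the bar to the white-marked end
- nut_b (a joint): wing nut at x=+62,y=+140 mm on the housing: 0 = slack (white-marked bar end to housing +x), grows clockwise from above, solid stop 1.6 rad = tight; starts 0-0.25. Friction 0.12 N m, stays where left. Order round the plate a, b, c, d: a is diagonal to c, b to d. Dots on the plate show where the white mark points half way (black, 0.8) and at the stop (red)
- nut_b_grip (a point): point on the axis of nut_b, 30 mm above the plate's top, the height to grip. Black bar 36 mm long, 14 mm thick, from 10 to 44 mm above the plate on a 28 mm steel hub. The point turns with the nut: its x axis runs along the bar to the white-marked end
- nut_c (a joint): wing nut at x=+62,y=-140 mm on the housing: 0 = slack (white-marked bar end to housing +x), grows clockwise from above, solid stop 1.6 rad = tight; starts 0-0.25. Friction 0.12 N m, stays where left. Order round the plate a, b, c, d: a is diagonal to c, b to d. Dots on the plate show where the white mark points half way (black, 0.8) and at the stop (red)
- nut_c_grip (a point): point on the axis of nut_c, 30 mm above the plate's top, the height to grip. Black bar 36 mm long, 14 mm thick, from 10 to 44 mm above the plate on a 28 mm steel hub. The point turns with the nut: its x axis runs along the bar to the white-marked end
- nut_d (a joint): wing nut at x=-62,y=-140 mm on the housing: 0 = slack (white-marked bar end to housing +x), grows clockwise from above, solid stop 1.6 rad = tight; starts 0-0.25. Friction 0.12 N m, stays where left. Order round the plate a, b, c, d: a is diagonal to c, b to d. Dots on the plate show where the white mark points half way (black, 0.8) and at the stop (red)
- nut_d_grip (a point): point on the axis of nut_d, 30 mm above the plate's top, the height to grip. Black bar 36 mm long, 14 mm thick, from 10 to 44 mm above the plate on a 28 mm steel hub. The point turns with the nut: its x axis runs along the bar to the white-marked end
- dish: clear petri dish, 60 mm diameter, 14 mm high; bystander, leave it alone; origin at the centre of its underside
- flask: small clear culture flask lying flat, 60 x 45 x 24 mm, with blue cap; bystander, leave it alone; origin at the centre of its underside
- media: amber bottle, 56 mm diameter, 120 mm high; bystander, leave it alone; origin at the centre of its underside
- pot: white jar, 48 mm diameter, 60 mm high; bystander, leave it alone; origin at the centre of its underside
- tipbox: green tip box, 85 x 120 x 55 mm; bystander, leave it alone; origin at the centre of its underside
- pen: black marker, 12 mm thick, about 125 mm long, lying; bystander, leave it alone; origin at the centre of its underside
Mind the look-alikes: they are no part of the job. Several things have the shape of the plug_yellow; the one meant has the colours described above.

How it is judged:
By the outcome, as a careful person would: the job done as asked, in the order asked, and still so for the second after the job is handed in, with the robot touching nothing.
Of plug_red, plug_blue, plug_yellow only 2 to 3 are there at a start; the rules pass over those that are not, and their reading is None.
At some moment in a run one of plug_red, plug_blue, plug_yellow may be knocked a few centimetres aside while the robot is not near it.
Once in a run the grip may slacken for a moment while it holds something.
It also fails if it takes over 210 s, if anything falls off the work surface, if the arm or the gripper's body presses on something with over 40 N, if the wrist force passes 120 N, or if a joint passes its speed limit or range.

## Working session

There is one attempt and no reset: what is moved stays moved. The work goes in short steps, Python scripts to look and compute and a shell command to move; the robot and the scene stay as the last step left them, time stands still between calls to the robot, and variables do not carry over. Pictures are saved under pics/ and viewed, at most 15 in all, crops included, and the job is handed in when it is done.

```bash
ls; mkdir -p pics; python3 - <<'E'
from bench import ctrl,get_image
import cv2
print(ctrl.get_state())
for n in("top","scene"):
    i=get_image(n);cv2.imwrite(f"pics/{n}0.png",i["pixels"][:,:,::-1]);print(n,i["fx"],i["fy"],i["cx"],i["cy"],i["T"])
E
```

```text
pics
{'time': 0.0, 'joint_positions': array([ 1.20506618,  0.32182478, -0.07009524,  1.45166112,  0.0226032 ,
        1.37078058, -0.05689859]), 'qd': array([ 7.19268899e-04,  5.33905431e-04, -2.52202840e-03,  1.34979175e-04,
       -3.93789569e-05,  1.74794652e-04, -6.78462562e-04]), 'joint_torque': array([ 5.87280938e-04, -4.91287744e+01, -4.03830204e-01, -3.12524199e+01,
       -6.39863173e-02,  4.37680143e-02,  1.84476576e-04]), 'position': array([ 0.24075361, -0.6031856 ,  0.2214674 ]), 'tool_rot': array([-3.08329602e+00, -5.92775033e-01,  7.07397125e-04]), 'ft_force': array([-0.08559565,  0.1817594 , -0.82613719]), 'torque': array([ 0.00066862, -0.04591113, -0.05279784]), 'grip_force': 0.0, 'grip_width': 1.000410556947598}
top 441.32790413788155 441.32790413788155 312.43285798999915 194.42563832640926 [[-0.00808837 -0.98906712  0.14724408  0.30325784]
 [-0.99987091  0.00595507 -0.01492327  0.05619125]
 [ 0.01388326 -0.14734577 -0.9889876   1.49802658]
 [ 0.          0.          0.          1.        ]]
scene 386.05697143188223 386.05697143188223 319.3283723294557 197.72294106324614 [[ 0.86023225  0.40415059 -0.31090639  0.86318406]
 [ 0.50974025 -0.6969833   0.50436015 -0.4884762 ]
 [-0.01285911 -0.59234837 -0.80557933  0.97413601]
 [ 0.          0.          0.          1.        ]]
```

View pics/top0.png

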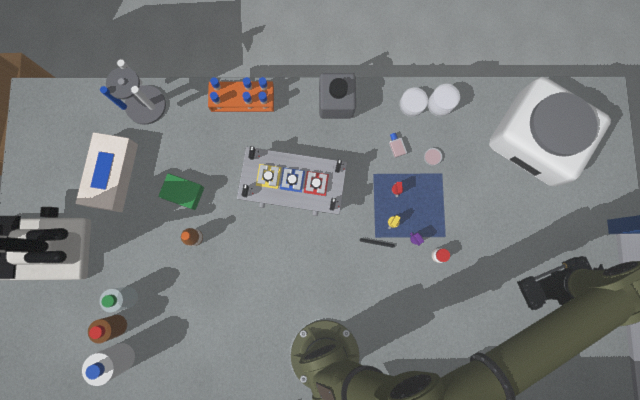

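View pics/scene0.png

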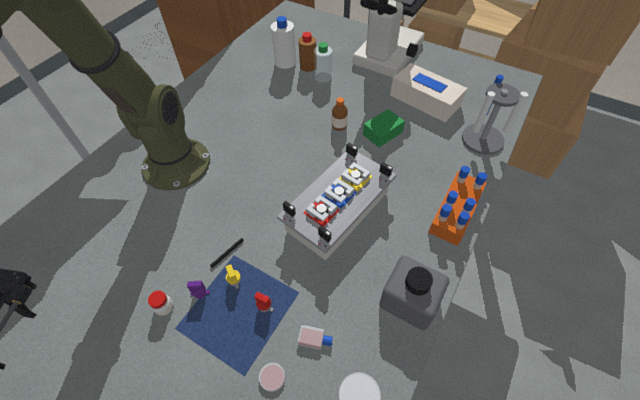

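Top view: red plug about (397,188), yellow plug about (393,221), a purple look-alike at (418,239), no blue plug, housing around (292,181). I'll enlarge next.

```bash
cat > h.py <<'E'
import numpy as np,cv2
from bench import ctrl,get_image
def crop(n,u0,v0,u1,v1,s,out,im=None):
    im=im or get_image(n)
    p=cv2.resize(im["pixels"][v0:v1,u0:u1,::-1],None,fx=s,fy=s,interpolation=cv2.INTER_CUBIC)
    cv2.imwrite(out,p);return im
def ray(im,u,v,z):
    d=im["T"][:3,:3]@np.array([(u-im["cx"])/im["fx"],(v-im["cy"])/im["fy"],1]);o=im["T"][:3,3]
    return o+d*(z-o[2])/d[2]
def proj(im,P):
    q=(np.asarray(P)-im["T"][:3,3])@im["T"][:3,:3]
    return np.c_[q[:,0]/q[:,2]*im["fx"]+im["cx"],q[:,1]/q[:,2]*im["fy"]+im["cy"]]
E
python3 - <<'E'
from h import *
im=crop("top",230,140,356,220,6.3,"pics/a.png")
crop("top",370,165,450,250,7,"pics/b.png",im)
im=crop("scene",270,135,405,260,4.8,"pics/c.png")
crop("scene",180,240,300,330,6.6,"pics/d.png",im)
E
```

```text
(no output)
```

View pics/a.png

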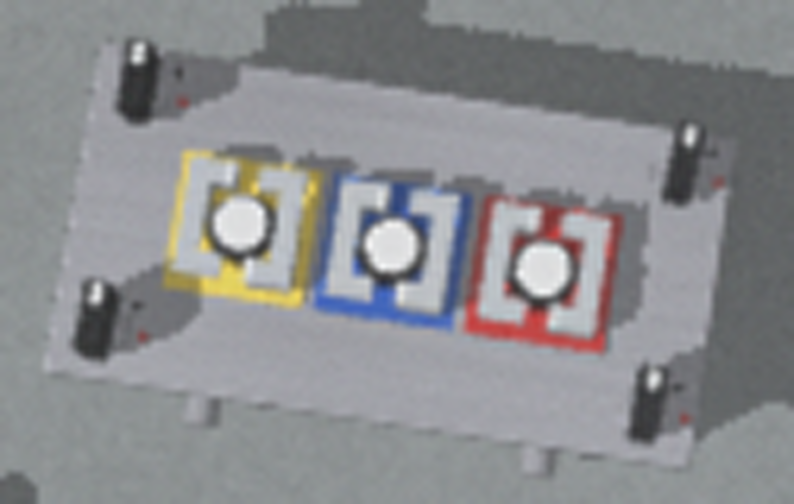

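View pics/b.png

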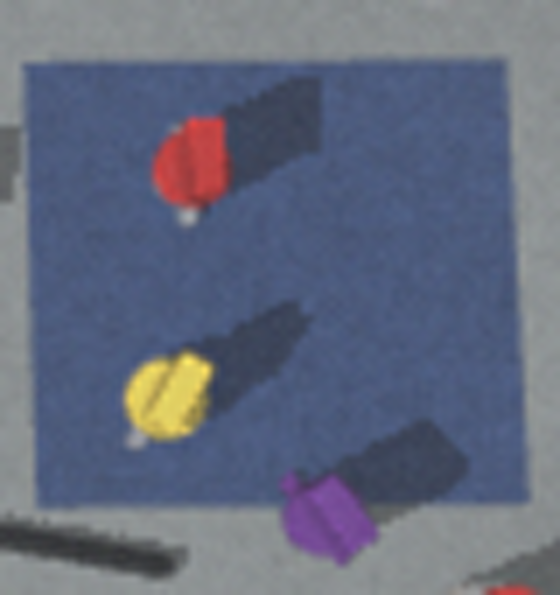

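View pics/c.png

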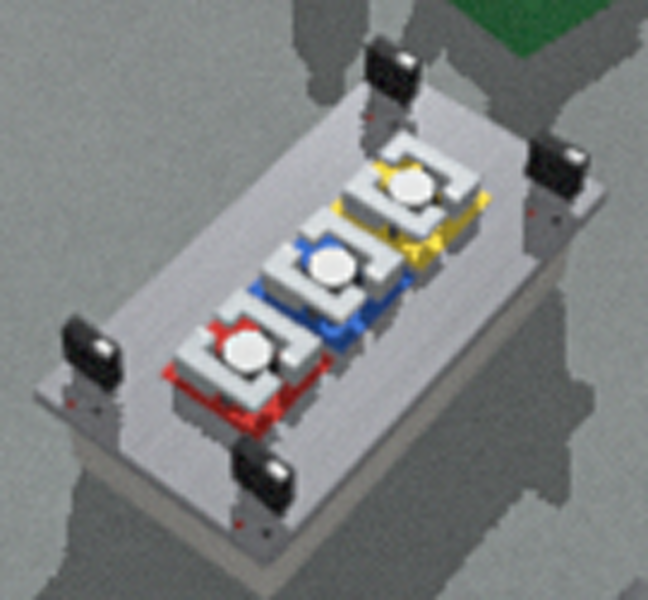

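View pics/d.png

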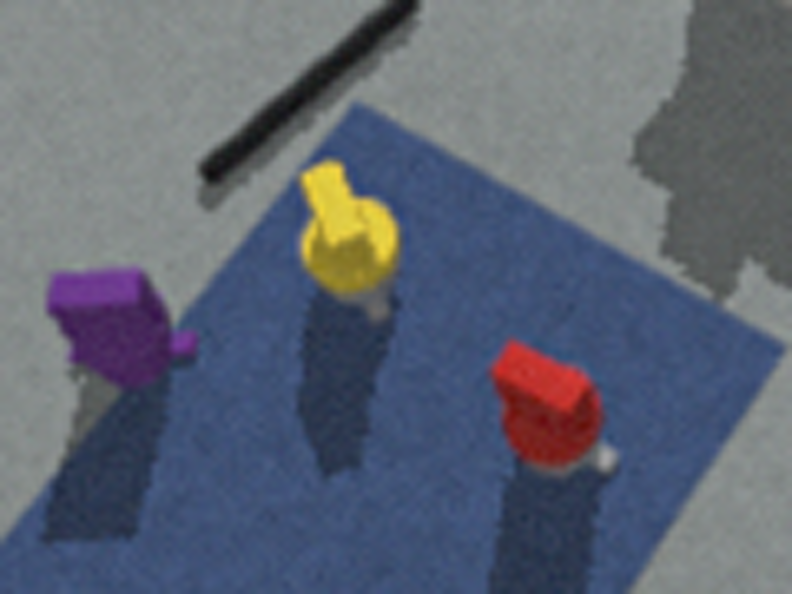

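Enlarged crops: seat centres in a.png are yellow (240,222), blue (391,246) and red (543,270). In c.png they are red (247,352), blue (332,267) and yellow (411,187). In b.png the red plug is near (195,162) and yellow near (170,395); the nuts all have their white ends toward +x. I'll fit the poses next.

```bash
cat >> h.py <<'E'
from scipy.optimize import least_squares,minimize
def silh(im,hulls,s=6,win=None):
    u0,v0,u1,v1=win;m=np.zeros(((v1-v0)*s,(u1-u0)*s),np.uint8)
    for P in hulls:
        q=((proj(im,P)-[u0,v0]+.5)*s-.5).astype(np.float32)
        cv2.fillConvexPoly(m,np.round(cv2.convexHull(q)*16).astype(np.int32),255,shift=4)
    return cv2.resize(m,(u1-u0,v1-v0),interpolation=cv2.INTER_AREA)/255.
def box(lx,ly,z0,z1,x0=0):return np.array([[x0+a*lx/2,b*ly/2,z] for a in(-1,1) for b in(-1,1) for z in(z0,z1)])
t=np.linspace(0,2*np.pi,40,endpoint=False)
def cyl(r,z0,z1):return np.concatenate([np.c_[r*np.cos(t),r*np.sin(t),0*t+z] for z in(z0,z1)])
def place(P,x,y,z,a):
    c,s=np.cos(a),np.sin(a);return P@np.array([[c,s,0],[-s,c,0],[0,0,1]])+[x,y,z]
PLUG=[cyl(.019,.018,.028),box(.036,.016,.028,.062)]
NUT=[box(.036,.014,.010,.044)]
def fitsil(views,hulls,p0,z,step=.01):
    # views: list of (im,mask,win)
    def cost(p):return sum(((silh(im,[place(h,p[0],p[1],z,p[2]) for h in hulls],win=w)-m)**2).sum() for im,m,w in views)
    best=None
    for da in np.linspace(0,np.pi,8,endpoint=False):
        r=minimize(cost,[p0[0],p0[1],p0[2]+da],method="Nelder-Mead",options=dict(initial_simplex=np.array([p0[0],p0[1],p0[2]+da])+np.array([[0,0,0],[step,0,0],[0,step,0],[0,0,.35]]),xatol=1e-5,fatol=1e-3))
        if best is None or r.fun<best.fun:best=r
    best.x[2]=(best.x[2]+np.pi/2)%np.pi-np.pi/2
    return best.x,best.fun,best.fun/sum(m.sum() for _,m,_ in views)
def colmask(im,col,win):
    u0,v0,u1,v1=win;hsv=cv2.cvtColor(im["pixels"][v0:v1,u0:u1],cv2.COLOR_RGB2HSV).astype(int);H,S,V=hsv[...,0],hsv[...,1],hsv[...,2]
    if col=="red":m=((H<12)|(H>168))&(S>120)
    if col=="yellow":m=(H>18)&(H<38)&(S>105)
    if col=="black":m=(V<75)
    return m.astype(float)
E
cat > fit.py <<'E'
from h import *
T=get_image("top");S=get_image("scene")
def un(pts,u0,v0,s):return np.array([[u0+(a+.5)/s-.5,v0+(b+.5)/s-.5] for a,b in pts])
seats=np.array([[0,.078,.109],[0,0,.109],[0,-.078,.109]])
cor=np.array([[.0875,.1675,.09],[.0875,-.1675,.09],[-.0875,-.1675,.09],[-.0875,.1675,.09]])
tp=un([(240,222),(391,246),(543,270),(108,38),(737,128),(690,466),(44,370)],230,140,6.3)
sp=un([(411,187),(332,267),(247,352),(605,190),(268,566),(36,390),(372,82)],270,135,4.8)
L=np.r_[seats,cor];w=np.r_[np.ones(3)*2,np.ones(4)][:,None]
def res(p,which):
    Q=place(L,p[0],p[1],0,p[2]);o=[]
    if 0 in which:o.append((proj(T,Q)-tp)*w)
    if 1 in which:o.append((proj(S,Q)-sp)*w)
    return np.concatenate(o).ravel()
for wh in((0,),(1,),(0,1)):
    r=least_squares(res,[.65,0,0],args=(wh,));print(wh,r.x.round(4));
print(r.fun.reshape(-1,2).round(2).tolist())
for c,pt,ps in(("red",(397,188),(263,301)),("yellow",(394,221),(232,275))):
    vs=[]
    for im,(u,v) in((T,pt),(S,ps)):
        W=(u-16,v-16,u+17,v+17);vs.append((im,colmask(im,c,W),W))
    p0=[*ray(T,*pt,.04)[:2],0]
    for v in(vs[:1],vs[1:],vs):print(c,[x.round(4) if hasattr(x,'round') else x for x in fitsil(v,PLUG,p0,0)])
E
python3 fit.py
```

```text
(0,) [ 0.562   0.1009 -0.1577]
(1,) [ 0.5634  0.1023 -0.1493]
(0, 1) [ 0.5628  0.1016 -0.1531]
[[-0.48, -0.24], [-0.19, -0.8], [-0.17, -1.36], [-1.55, 0.26], [-0.05, 0.75], [0.15, -0.14], [-0.49, -0.05], [-0.94, 0.81], [-0.89, 0.66], [-0.53, 0.64], [0.46, 0.03], [-0.28, -0.28], [-1.49, 0.74], [1.7, -4.35]]
red [array([ 0.5416, -0.2535, -0.0199]), np.float64(8.5085), np.float64(0.081)]
red [array([ 0.541 , -0.2504, -0.0285]), np.float64(12.7325), np.float64(0.0584)]
red [array([ 0.5412, -0.2513, -0.1165]), np.float64(28.6756), np.float64(0.0888)]
yellow [array([ 0.429 , -0.2365, -0.6348]), np.float64(11.6505), np.float64(0.1131)]
yellow [array([ 0.4298, -0.2336, -0.5416]), np.float64(11.0836), np.float64(0.0557)]
yellow [array([ 0.4296, -0.2344, -0.6048]), np.float64(30.3377), np.float64(0.1005)]
```

```bash
cat >> h.py <<'E'
from scipy.spatial.transform import Rotation as R
def plan(x,y,z,yaw):
    s=ctrl.get_state();M=R.from_rotvec(s["tool_rot"]).as_matrix();p=s["position"]
    y0=np.arctan2(M[1,0],M[0,0]);turn=-((yaw-y0+np.pi)%(2*np.pi)-np.pi)
    d=np.array([x,y,z])-p
    M2=M@R.from_rotvec([0,0,turn]).as_matrix()
    print("t",round(s["time"],2),"pos",p.round(4),"yaw",round(y0,3),"tilt",round(np.arccos(-M[2,2]),4),"q7",s["joint_positions"][6].round(2),"F",s["ft_force"].round(1),"w",round(s["grip_width"]*87,1),"gf",round(s["grip_force"],1))
    print("turn",round(turn,3),"| shift now mm",(M.T@d*1000).round(1),"| after turn",(M2.T@d*1000).round(1))
E
python3 -c "
from h import *
plan(.5413,-.252,.18,3.117)"
sed -i 's/,(372,82)\]/,(372,82)]/; s/np.ones(4)\]\[:,None\]/np.ones(4)][:,None];w=np.c_[w,w]/' fit.py
sed -i 's/if 1 in which:o.append((proj(S,Q)-sp)\*w)/if 1 in which:o.append(((proj(S,Q)-sp)*w)[:6])/' fit.py; python3 fit.py | head -4
```

```text
t 0.3 pos [ 0.2409 -0.6035  0.2222] yaw 0.38 tilt 0.0006 q7 -0.06 F [-0.1 -1.1 -0.2] w 86.9 gf 0.0
turn -2.737 | shift now mm [ 409.4 -215.1   42.3] | after turn [-291.7  358.8   42.3]
(0,) [ 0.562   0.1009 -0.1577]
(1,) [ 0.5633  0.1031 -0.1533]
(0, 1) [ 0.5628  0.102  -0.155 ]
[[-0.71, -0.31], [-0.43, -0.79], [-0.43, -1.25], [-1.6, 0.18], [-0.13, 0.86], [-0.04, -0.04], [-0.64, -0.15], [-0.75, 0.67], [-0.77, 0.46], [-0.48, 0.38], [0.56, 0.02], [-0.35, -0.43], [-1.46, 0.53]]
```

```bash
python3 -m crank '[[[0,0,0,-0.124,0],[0,0,0,-0.124,0],[0,0,0,-0.124,0],[0,0,0,-0.124,0],[0,0,0,-0.124,0],[0,0,0,-0.124,0],[0,0,0,-0.124,0],[0,0,0,-0.124,0],[0,0,0,-0.124,0],[0,0,0,-0.124,0]]]' 30
python3 -m crank '[[[0,0,0,-0.124,0],[0,0,0,-0.124,0],[0,0,0,-0.124,0],[0,0,0,-0.124,0],[0,0,0,-0.124,0],[0,0,0,-0.124,0],[0,0,0,-0.124,0],[0,0,0,-0.124,0],[0,0,0,-0.124,0],[0,0,0,-0.124,0]]]'
python3 -m crank '[[[0,0,0,-0.124,0],[0,0,0,-0.124,0],[-24,30,0,0,0],[-24,30,0,0,0],[-24,30,0,0,0],[-24,30,0,0,0],[-24,30,0,0,0],[-24,30,0,0,0],[-24,30,0,0,0],[-24,30,0,0,0]]]'
python3 -m crank '[[[-24,30,0,0,0],[-24,30,0,0,0],[-24,30,0,0,0],[-24,28,0,0,0],[0,0,0,0,0],[0,0,0,0,0]]]'
python3 -c "
from h import *
plan(.5413,-.252,.034,3.117)"
```

```text
time: 1.23
position: [0.2409, -0.6037, 0.2226]
tool_rot: [2.159, 2.282, -0.0]
ft_force: [-0.4, -0.0, -0.3]
grip_width: 0.504
grip_force: 0.0
time: 2.07
position: [0.2409, -0.6037, 0.2226]
tool_rot: [-0.432, -3.112, 0.0]
ft_force: [-0.0, -0.5, 0.5]
grip_width: 0.502
grip_force: 0.0
time: 2.9
position: [0.4418, -0.3689, 0.2229]
tool_rot: [0.054, 3.141, -0.001]
ft_force: [-0.3, 0.1, 0.5]
grip_width: 0.502
grip_force: 0.0
time: 3.4
position: [0.5425, -0.2525, 0.2227]
tool_rot: [0.044, 3.141, 0.001]
ft_force: [-0.8, -0.9, -0.4]
grip_width: 0.503
grip_force: 0.0
t 3.4 pos [ 0.5425 -0.2525  0.2227] yaw 3.114 tilt 0.0011 q7 1.8 F [-0.8 -0.9 -0.4] w 43.8 gf 0.0
turn -0.003 | shift now mm [  1.4   0.3 188.7] | after turn [  1.4   0.3 188.7]
```

```bash
cat > pl.py <<'E'
import sys
from h import *
# usage: pl.py color x y z : fit plug near the guess, each camera
c=sys.argv[1];x,y,z=map(float,sys.argv[2:5])
for n in("top","scene"):
    im=get_image(n);u,v=proj(im,[[x,y,z+.035]])[0].round().astype(int);W=(u-20,v-20,u+21,v+21);m=colmask(im,c,W)
    if m.sum()<30:print(n,"hidden",m.sum());continue
    a=fitsil([(im,m,W)],PLUG,[x,y,0],z);print(n,a[0].round(4),"rel",round(a[2],3),"px",m.sum())
E
python3 pl.py red .5413 -.252 0;python3 pl.py yellow .4293 -.235 0
```

```text
top [ 0.5411 -0.2531  0.6392] rel 0.263 px 87.0
scene [ 0.5407 -0.2505 -0.0686] rel 0.06 px 217.0
top [ 0.4297 -0.2365 -0.5576] rel 0.097 px 105.0
scene [ 0.4316 -0.2279 -0.5318] rel 4.284 px 43.0
```

```bash
python3 -m crank '[[[0,0,30,0,0],[0,0,30,0,0],[0,0,30,0,0],[0,0,30,0,0],[0,0,25,0,0],[0,0,20,0,0],[0,0,10,0,0],[1,0,10,0,0],[0,0,3.5,0,0],[0,0,0,0,0]]]' 30
python3 -m crank '[[[0,0,0,0,0.4],[0,0,0,0,0.8],[0,0,0,0,0.8],[0,0,0,0,0.8],[0,0,0,0,0.8],[0,0,0,0,0.8]]]'
python3 -m crank '[[[0,0,-10,0,0.8],[0,0,-30,0,0.8],[0,0,-40,0,0.8],[0,0,-40,0,0.8],[0,0,-40,0,0.8],[0,0,0,0,0.8],[0,0,0,0,0.8]]]'
python3 pl.py red .5413 -.252 .16; python3 -c "
from h import *
plan(.5413,-.252,.034,3.117)"
```

```text
time: 4.43
position: [0.5396, -0.2562, 0.0339]
tool_rot: [-0.055, -3.141, 0.0]
ft_force: [0.1, 0.2, 1.3]
grip_width: 0.5
grip_force: 0.0
time: 4.93
position: [0.5401, -0.2555, 0.0343]
tool_rot: [0.053, 3.141, -0.0]
ft_force: [-0.4, 0.1, 1.0]
grip_width: 0.183
grip_force: 30.0
time: 5.52
position: [0.5416, -0.2561, 0.1976]
tool_rot: [0.053, 3.136, -0.005]
ft_force: [0.2, 0.2, -0.7]
grip_width: 0.181
grip_force: 30.0
top hidden 1.0
scene [ 0.543  -0.2528 -0.6228] rel 1.311 px 129.0
t 5.62 pos [ 0.5391 -0.2555  0.1934] yaw 3.108 tilt 0.0014 q7 1.79 F [ 0.5 -0.4 -1.9] w 15.9 gf 30.0
turn -0.009 | shift now mm [ -2.3   3.6 159.4] | after turn [ -2.3   3.6 159.4]
```

```bash
python3 -c "
from h import *
plan(.5508,.0249,.19,2.987)"
```

```text
t 5.62 pos [ 0.5391 -0.2555  0.1934] yaw 3.108 tilt 0.0014 q7 1.79 F [ 0.5 -0.4 -1.9] w 15.9 gf 30.0
turn 0.121 | shift now mm [ -2.2 280.7   3.4] | after turn [ 31.6 278.9   3.4]
```

```bash
python3 -m crank '[[[0,0,0,0.06,0.8],[0,0,0,0.061,0.8],[3.2,28,0,0,0.8],[3.2,28,0,0,0.8],[3.2,28,0,0,0.8],[3.2,28,0,0,0.8],[3.2,28,0,0,0.8],[3.2,28,0,0,0.8],[3.2,28,0,0,0.8],[3.2,28,0,0,0.8]]]'
python3 -m crank '[[[3.2,28,0,0,0.8],[3.2,27,0,0,0.8],[0,0,0,0,0.8],[0,0,0,0,0.8],[0,0,0,0,0.8],[0,0,0,0,0.8]]]'
python3 - <<'E'
from h import *
plan(.5508,.0249,.19,2.987)
im=crop("scene",260,120,400,250,4.5,"pics/e.png")
im=crop("top",270,120,360,220,5.5,"pics/f.png")
E
```

```text
time: 6.45
position: [0.5475, -0.0291, 0.1919]
tool_rot: [-0.243, -3.128, -0.0]
ft_force: [-0.1, 0.1, -0.0]
grip_width: 0.183
grip_force: 30.0
time: 6.95
position: [0.5507, 0.0233, 0.1929]
tool_rot: [-0.246, -3.13, 0.001]
ft_force: [-0.2, 0.0, -1.2]
grip_width: 0.181
grip_force: 30.0
t 6.95 pos [0.5507 0.0233 0.1929] yaw 2.985 tilt 0.0022 q7 1.19 F [-0.2  0.  -1.2] w 15.8 gf 30.0
turn -0.002 | shift now mm [0.2 1.6 2.9] | after turn [0.2 1.6 2.9]
```

View pics/e.png

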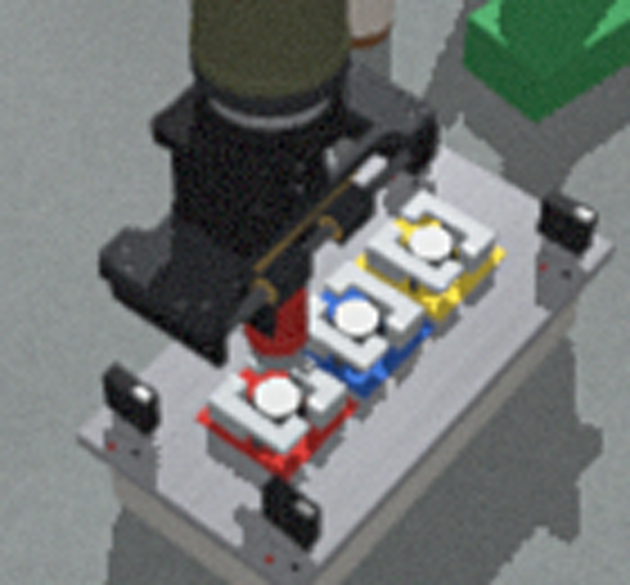

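The plug hangs in the grip above the red port: disc edges about x=247 and 308, disc lower rim at y≈354, red seat at (276,397). I'll compare these with the projection of the expected pose.

```bash
python3 - <<'E'
from h import *
im=get_image("scene")
def c(P):return ((proj(im,P)-[260,120]+.5)*4.5-.5).round(1)
q=c(place(cyl(.019,.018,.028),.5507,.0233,.1604,0));print("disc ext",q.min(0),q.max(0))
q=c(place(cyl(.019,.018,.018),.5507,.0233,.1604,0));print("disc low rim",q.min(0),q.max(0))
q=c(place(box(.05,.008,0,.006),.5507,.0233,.1604,2.985));print("lugs",q)
print("1mm x,y,z",c([[.55,.02,.16],[.555,.02,.16],[.55,.025,.16],[.55,.02,.165]]))
H=(.5628,.102,0,-.155)
print("seats",c(place(np.array([[0,-.078,.109],[0,0,.109],[0,.078,.109]]),*H)))
E
```

```text
disc ext [239.2 294.4] [305.9 357.9]
disc low rim [239.7 305.1] [305.8 357.9]
lugs [[310.9 367.5]
 [310.9 361.4]
 [302.2 376.2]
 [302.2 370.1]
 [244.6 324. ]
 [244.4 317.8]
 [235.9 332.5]
 [235.6 326.3]]
1mm x,y,z [[269.2 353.7]
 [276.6 357.2]
 [273.5 347.7]
 [269.  348.6]]
seats [[275.4 398.3]
 [354.5 318.8]
 [428.6 244.3]]
```

View pics/f.png

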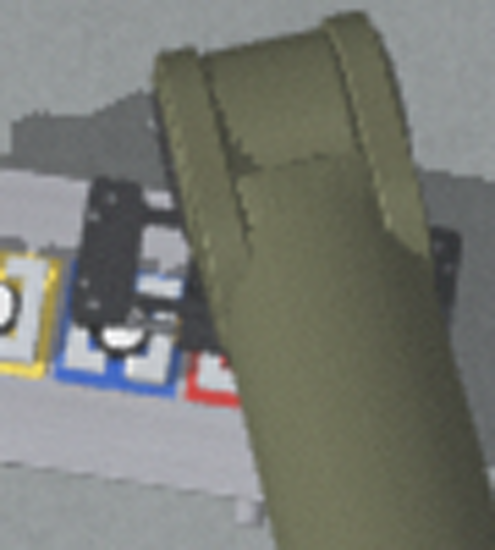

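```bash
cat > rel.py <<'E'
from h import *
import sys
c=sys.argv[1];row=int(sys.argv[2])
s=ctrl.get_state();p=s["position"]
im=get_image("scene");zb=p[2]-.0325
u,v=proj(im,[[p[0],p[1],zb+.018]])[0].round().astype(int)
W=(u-14,v+row,u+14,v+8);m=colmask(im,c,W);print(W);print(m.astype(int))
def cost(q):return ((silh(im,[place(PLUG[0],q[0],q[1],zb,0)],win=W)-m)**2).sum()
r=minimize(cost,p[:2],method="Nelder-Mead",options=dict(initial_simplex=p[:2]+np.array([[0,0],[.005,0],[0,.005]]),xatol=1e-5,fatol=1e-3))
print("tcp",p.round(4),"plug in scene",r.x.round(4),r.fun)
E
python3 rel.py red -2
python3 - <<'E'
from h import *
S=get_image("scene");T=get_image("top")
for n,im in(("scene",S),("top",T)):
  for y in(-.078,0,.078):
    g=place(np.array([[0,y,.109]]),.5628,.102,0,-.155);u,v=proj(im,g)[0].round().astype(int)
    c=im["pixels"][v-5:v+6,u-5:u+6].astype(int);m=(c.min(2)>205)
    k,l,st,ce=cv2.connectedComponentsWithStats(m.astype(np.uint8))
    if k>1:
      i=1+st[1:,4].argmax();P=ray(im,u-5+ce[i][0],v-5+ce[i][1],.109);print(n,y,st[i],P.round(4),"d",((P-g[0])*1000).round(1)[:2])
E
```

```text
(np.int64(306), np.int64(191), np.int64(334), np.int64(201))
[[0 0 0 0 0 0 0 0 0 0 0 0 0 0 0 1 1 1 1 1 1 1 0 0 0 0 0 0]
 [0 0 0 0 0 0 0 0 0 1 1 0 0 0 0 1 1 1 1 1 1 1 0 0 0 0 0 0]
 [0 0 0 0 0 0 0 0 0 1 1 1 1 0 0 1 1 1 1 1 1 1 0 0 0 0 0 0]
 [0 0 0 0 0 0 0 0 0 1 1 1 1 1 1 1 1 1 1 1 1 1 0 0 0 0 0 0]
 [0 0 0 0 0 0 0 0 0 0 1 1 1 1 1 1 1 1 1 1 1 1 0 0 0 0 0 0]
 [0 0 0 0 0 0 0 0 0 0 1 1 1 1 1 1 1 1 1 1 1 0 0 0 0 0 0 0]
 [0 0 0 0 0 0 0 0 0 0 0 1 1 1 1 1 1 1 1 1 0 0 0 0 0 0 0 0]
 [0 0 0 0 0 0 0 0 0 0 0 0 0 1 1 1 1 1 0 0 0 0 0 0 0 0 0 0]
 [0 0 0 0 0 0 0 0 0 0 0 0 0 0 0 0 0 0 0 0 0 0 0 0 0 0 0 0]
 [0 0 0 0 0 0 0 0 0 0 0 0 0 0 0 0 0 0 0 0 0 0 0 0 0 0 0 0]]
tcp [0.5511 0.0236 0.1936] plug in scene [0.5519 0.0272] 19.38000768935025
scene -0.078 [ 1  1  9  8 58] [0.5503 0.027  0.109 ] d [-0.5  2.1]
scene 0 [ 2  2  9  7 53] [0.5632 0.1041 0.109 ] d [0.4 2.1]
scene 0.078 [ 1  2  9  6 47] [0.575  0.1811 0.109 ] d [0.2 2.1]
top 0 [ 3  7  6  3 15] [0.554  0.1023 0.109 ] d [-8.8  0.3]
top 0.078 [ 2  2  8  7 47] [0.5739 0.1779 0.109 ] d [-1.  -1.2]
```

```bash
python3 -m crank '[[[1.3,0,10,0,0.8],[0,0,15,0,0.8],[0,0,10,0,0.8],[0,0,6,0,0.8],[0,0,3,0,0.8],[0,0,0,0,0.8]]]'
python3 -c "
from h import *
plan(.5497,.0236,.148,2.985)
crop('scene',290,160,350,220,9,'pics/g.png')"
```

```text
time: 7.75
position: [0.5495, 0.0252, 0.1492]
tool_rot: [-0.243, -3.131, -0.0]
ft_force: [0.7, -0.9, -1.1]
grip_width: 0.182
grip_force: 30.0
t 7.75 pos [0.5495 0.0252 0.1492] yaw 2.987 tilt 0.0014 q7 1.17 F [ 0.7 -0.9 -1.1] w 15.9 gf 30.0
turn 0.002 | shift now mm [-0.5 -1.6  1.2] | after turn [-0.5 -1.6  1.2]
```

View pics/g.png

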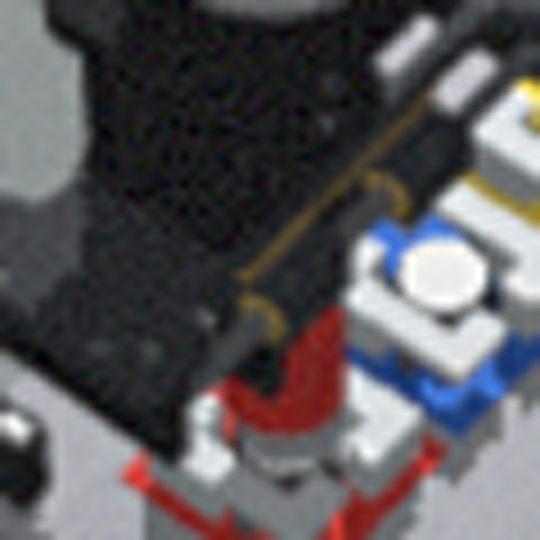

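The plug hangs just over the red port, its front lug at about (285,460) in line with the front slot. I'll lower it gently.

```bash
python3 -m crank '[[[0,-0.8,2,0,0.8],[0,0,2,0,0.8],[0,0,1,0,0.8],[0,0,0,0,0.8]]]'
python3 -m crank '[[[0,0,2,0,0.8],[0,0,2,0,0.8],[0,0,0,0,0.8]]]'
python3 -m crank '[[[0,0,2,0,0.8],[0,0,1,0,0.8],[0,0,0,0,0.8]]]'
```

```text
time: 8.13
position: [0.5499, 0.0243, 0.145]
tool_rot: [0.243, 3.132, -0.0]
ft_force: [-0.2, -0.1, -1.4]
grip_width: 0.181
grip_force: 30.0
time: 8.38
position: [0.55, 0.0244, 0.1409]
tool_rot: [0.243, 3.132, 0.0]
ft_force: [1.2, -0.5, -0.4]
grip_width: 0.179
grip_force: 30.0
time: 8.63
position: [0.5501, 0.0244, 0.1381]
tool_rot: [0.243, 3.132, -0.0]
ft_force: [0.6, -0.1, 1.3]
grip_width: 0.184
grip_force: 30.0
```

```bash
python3 -m crank '[[[0,0,2,0,0.8],[0,0,2,0,0.8],[0,0,0,0,0.8]]]'
python3 -m crank '[[[0,0,2,0,0.8],[0,0,2,0,0.8],[0,0,0,0,0.8],[0,0,0,0,0.8]]]'
python3 -c "
from h import *
crop('scene',290,160,350,220,9,'pics/i.png')"
```

```text
time: 8.88
position: [0.5501, 0.0244, 0.134]
tool_rot: [0.243, 3.132, -0.0]
ft_force: [-0.4, -0.4, 2.7]
grip_width: 0.175
grip_force: 30.0
time: 9.22
position: [0.5501, 0.0244, 0.1303]
tool_rot: [0.243, 3.132, -0.0]
ft_force: [-1.4, -0.6, 5.3]
grip_width: 0.18
grip_force: 30.0
```

```bash
python3 -m crank '[[[0,0,0,0.1,0.8],[0,0,0,0.1,0.8],[0,0,0,0.1,0.8],[0,0,0,0.1,0.8],[0,0,0,0.1,0.8],[0,0,0,0.1,0.8],[0,0,0,0.1,0.8],[0,0,0,0.1,0.8],[0,0,0,0.1,0.8],[0,0,0,0,0.8]]]'
python3 -c "
from h import *
plan(.55,.0244,.13,2.985-1.05);print(ctrl.get_state()['torque'])"
python3 -m crank '[[[0,0,0,0.06,0.8],[0,0,0,0.06,0.8],[0,0,0,0.04,0.8],[0,0,0,0,0.8],[0,0,0,0,0.8]]]'
python3 -c "
from h import *
plan(.55,.0244,.13,2.985-1.05);print(ctrl.get_state()['torque'])"
```

```text
time: 10.1
position: [0.5505, 0.025, 0.1306]
tool_rot: [1.586, 2.711, 0.002]
ft_force: [0.9, 0.6, 4.8]
grip_width: 0.183
grip_force: 30.0
t 10.1 pos [0.5505 0.025  0.1306] yaw 2.083 tilt 0.0017 q7 0.29 F [0.9 0.6 4.8] w 15.9 gf 30.0
turn 0.148 | shift now mm [-0.2 -0.8  0.6] | after turn [-0.3 -0.7  0.6]
[ 0.19846293 -0.10540842 -0.00881443]
time: 10.52
position: [0.5509, 0.0251, 0.1306]
tool_rot: [1.79, 2.58, 0.003]
ft_force: [1.6, 1.1, 4.7]
grip_width: 0.187
grip_force: 30.0
t 10.52 pos [0.5509 0.0251 0.1306] yaw 1.928 tilt 0.0025 q7 0.14 F [1.6 1.1 4.7] w 16.3 gf 30.0
turn -0.007 | shift now mm [-0.3 -1.1  0.6] | after turn [-0.3 -1.1  0.6]
[ 0.49969951 -0.63482564 -0.01715201]
```

```bash
python3 -m crank '[[[0,0,0,0.04,0.8],[0,0,0,0.03,0.8],[0,0,0,0,0.8]]]'
python3 -c "
from h import *
plan(.55,.0244,.13,2.985-1.05);print(ctrl.get_state()['torque'])"
```

```text
time: 10.77
position: [0.5509, 0.0252, 0.1306]
tool_rot: [1.877, 2.517, 0.003]
ft_force: [2.7, 1.5, 4.1]
grip_width: 0.187
grip_force: 31.2
t 10.77 pos [0.5509 0.0252 0.1306] yaw 1.86 tilt 0.0026 q7 0.07 F [2.7 1.5 4.1] w 16.3 gf 31.2
turn -0.075 | shift now mm [-0.5 -1.1  0.6] | after turn [-0.4 -1.1  0.6]
[ 0.39657944 -0.7206058   0.80210624]
```

Stop felt (0.8 N m). I'll open and back off upward.

```bash
python3 -m crank '[[[0,0,0,-0.02,0.4],[0,0,0,0,0.1],[0,0,0,0,0],[0,0,0,0,0],[0,0,-10,0,0],[0,0,-30,0,0],[0,0,-30,0,0],[0,0,-20,0,0],[0,0,0,0,0]]]'
python3 -c "
from h import *
plan(.4293,-.2375,.2,2.59)
im=get_image('scene')
crop('scene',290,160,350,220,9,'pics/j.png',im)"
python3 pl.py red .55 .0244 .1; python3 pl.py yellow .4293 -.235 0
```

```text
time: 11.52
position: [0.5524, 0.0247, 0.2254]
tool_rot: [1.853, 2.529, 0.006]
ft_force: [0.5, 1.1, 1.5]
grip_width: 0.502
grip_force: 0.0
t 11.52 pos [0.5524 0.0247 0.2254] yaw 1.877 tilt 0.0078 q7 0.13 F [0.5 1.1 1.5] w 43.6 gf 0.0
turn -0.713 | shift now mm [-212.9 -196.5   24.6] | after turn [ -32.4 -287.9   24.6]
top hidden 24.0
scene [ 0.5511  0.0253 -1.1323] rel 0.44 px 302.0
top [ 0.4297 -0.2365 -0.5596] rel 0.088 px 106.0
scene [ 0.4296 -0.2336 -0.5485] rel 0.052 px 200.0
```

View pics/j.png

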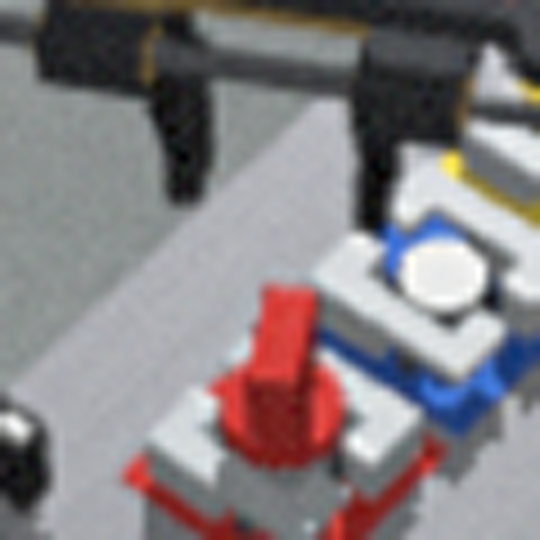

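Red is seated low and upright with its bar turned past the slots (locked), and the yellow plug hasn't moved. Next is yellow.

```bash
python3 -m crank '[[[0,0,0,-0.119,0],[0,0,0,-0.119,0],[0,0,0,-0.119,0],[0,0,0,-0.119,0],[0,0,0,-0.119,0],[0,0,0,-0.119,0],[-3.2,-28.8,0,0,0],[-3.2,-28.8,0,0,0],[-3.2,-28.8,0,0,0],[-3.2,-28.8,0,0,0]]]'
python3 -m crank '[[[-3.2,-28.8,0,0,0],[-3.2,-28.8,0,0,0],[-3.2,-28.8,0,0,0],[-3.2,-28.8,0,0,0],[-3.2,-28.8,0,0,0],[-3.2,-28.8,0,0,0],[0,0,30,0,0],[0,0,30,0,0],[0,0,0,0,0],[0,0,0,0,0]]]'
python3 -c "
from h import *
plan(.4298,-.2370,.034,2.587)"; python3 pl.py yellow .4293 -.235 0
```

```text
time: 12.6
position: [0.499, -0.0813, 0.2187]
tool_rot: [-0.853, -3.021, -0.0]
ft_force: [0.8, 0.1, 0.1]
grip_width: 0.502
grip_force: 0.0
time: 13.43
position: [0.4248, -0.2367, 0.1582]
tool_rot: [-0.852, -3.019, -0.003]
ft_force: [-0.1, -0.3, 0.3]
grip_width: 0.495
grip_force: 0.0
t 13.43 pos [ 0.4248 -0.2367  0.1582] yaw 2.591 tilt 0.0053 q7 1.46 F [-0.1 -0.3  0.3] w 43.1 gf 0.0
turn 0.004 | shift now mm [ -5.1   2.3 124.2] | after turn [ -5.1   2.3 124.2]
top [ 0.4291 -0.2358  0.4106] rel 1.59 px 42.0
scene [ 0.4295 -0.2333 -0.533 ] rel 0.064 px 197.0
```

```bash
python3 -m crank '[[[-4.5,2,20,0,0],[0,0,30,0,0],[0,0,20,0,0],[0,0,0,0,0],[0,0,0,0,0]]]'
python3 -c "
from h import *
plan(.4298,-.2370,.034,2.587)"
```

```text
time: 13.95
position: [0.4318, -0.2383, 0.091]
tool_rot: [0.853, 3.023, 0.0]
ft_force: [0.3, -0.7, 0.3]
grip_width: 0.499
grip_force: 0.0
t 13.95 pos [ 0.4318 -0.2383  0.091 ] yaw 2.592 tilt 0.0003 q7 1.41 F [ 0.3 -0.7  0.3] w 43.4 gf 0.0
turn 0.005 | shift now mm [ 2.4  0.  57. ] | after turn [ 2.4 -0.  57. ]
```

```bash
python3 -m crank '[[[2,0,20,0,0],[0,0,20,0,0],[0,0,11,0,0],[0,0,6,0,0],[0,0,0,0,0],[0,0,0,0,0.4],[0,0,0,0,0.8],[0,0,0,0,0.8],[0,0,0,0,0.8],[0,0,0,0,0.8]]]' 30
python3 -c "
from h import *
plan(.4298,-.2370,.034,2.587)"
python3 -m crank '[[[0,0,-10,0,0.8],[0,0,-30,0,0.8],[0,0,-40,0,0.8],[0,0,-40,0,0.8],[0,0,-40,0,0.8],[0,0,0,0,0.8],[0,0,0,0,0.8]]]'
python3 -c "
from h import *
plan(.5740,.1785,.195,2.985)"
```

```text
time: 14.78
position: [0.43, -0.2375, 0.0336]
tool_rot: [0.854, 3.022, -0.0]
ft_force: [0.1, 0.6, 0.9]
grip_width: 0.202
grip_force: 0.6
t 14.78 pos [ 0.43   -0.2375  0.0336] yaw 2.591 tilt 0.0009 q7 1.37 F [0.1 0.6 0.9] w 17.6 gf 0.6
turn 0.004 | shift now mm [ 0.4  0.3 -0.4] | after turn [ 0.4  0.3 -0.4]
time: 15.37
position: [0.4311, -0.2381, 0.1962]
tool_rot: [0.853, 3.018, -0.004]
ft_force: [0.5, 0.0, -1.8]
grip_width: 0.18
grip_force: 30.0
t 15.37 pos [ 0.4311 -0.2381  0.1962] yaw 2.591 tilt 0.0061 q7 1.47 F [ 0.5  0.  -1.8] w 15.7 gf 30.0
turn -0.394 | shift now mm [9.630e+01 4.298e+02 3.000e-01] | after turn [-7.620e+01  4.338e+02  3.000e-01]
```

```bash
python3 -m crank '[[[0,0,0,-0.1,0.8],[0,0,0,-0.1,0.8],[0,0,0,-0.1,0.8],[0,0,0,-0.094,0.8],[-5.5,31,0,0,0.8],[-5.5,31,0,0,0.8],[-5.5,31,0,0,0.8],[-5.5,31,0,0,0.8],[-5.5,31,0,0,0.8],[-5.5,31,0,0,0.8]]]'
python3 -m crank '[[[-5.5,31,0,0,0.8],[-5.5,31,0,0,0.8],[-5.5,31,0,0,0.8],[-5.5,31,0,0,0.8],[-5.5,31,0,0,0.8],[-5.5,31,0,0,0.8],[-5.5,31,0,0,0.8],[-5.5,31,0,0,0.8],[0,0,0,0,0.8],[0,0,0,0,0.8]]]'
python3 -c "
from h import *
plan(.5747,.1787,.155,2.985)
crop('scene',305,110,395,190,6.5,'pics/k.png')"; python3 rel.py yellow -2|tail -1
```

```text
time: 16.2
position: [0.4901, -0.0572, 0.1914]
tool_rot: [-0.246, -3.129, -0.0]
ft_force: [0.6, -0.6, -1.9]
grip_width: 0.184
grip_force: 30.0
time: 17.03
position: [0.5717, 0.1818, 0.191]
tool_rot: [-0.238, -3.128, -0.001]
ft_force: [-0.6, -0.6, -2.5]
grip_width: 0.185
grip_force: 30.0
t 17.03 pos [0.5717 0.1818 0.191 ] yaw 2.99 tilt 0.0043 q7 0.88 F [-0.6 -0.6 -2.5] w 16.1 gf 30.0
turn 0.005 | shift now mm [-3.6 -2.6 36. ] | after turn [-3.6 -2.6 36. ]
tcp [0.5721 0.1795 0.1912] plug in scene [0.5701 0.1841] 12.735101883890813
```

View pics/k.png

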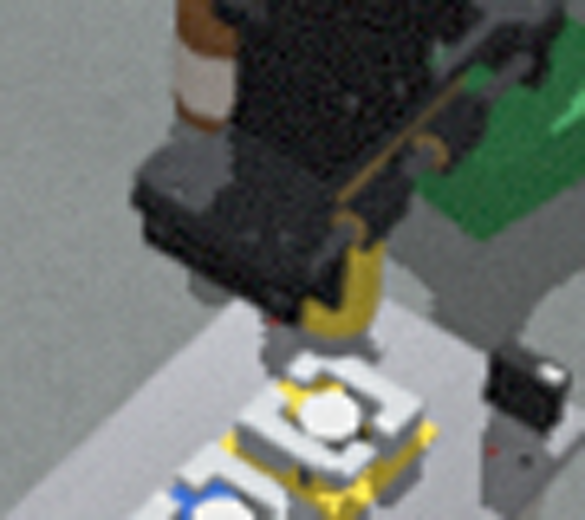

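The yellow plug hangs at (340,315), behind the seat at (329,412), with lugs around (280,345) and (365,345). I'll correct, lower, and re-measure.

```bash
python3 -m crank '[[[-3,-1,10,0,0.8],[0,0,15,0,0.8],[0,0,10,0,0.8],[0,0,4,0,0.8],[0,0,0,0,0.8],[0,0,0,0,0.8],[0,0,0,0,0.8]]]'
python3 -c "
from h import *
plan(.5757,.1787,.148,2.985)
crop('scene',320,130,380,190,9,'pics/l.png')"; python3 rel.py yellow -2|tail -12
```

```text
time: 17.72
position: [0.5766, 0.1778, 0.1547]
tool_rot: [0.246, 3.131, 0.0]
ft_force: [-0.1, 0.4, -1.4]
grip_width: 0.18
grip_force: 30.0
t 17.72 pos [0.5766 0.1778 0.1547] yaw 2.985 tilt 0.0011 q7 0.86 F [-0.1  0.4 -1.4] w 15.6 gf 30.0
turn -0.0 | shift now mm [1.  0.7 6.7] | after turn [1.  0.7 6.7]
(np.int64(342), np.int64(165), np.int64(370), np.int64(175))
[[0 0 0 0 0 0 0 0 0 1 0 0 0 0 0 1 1 1 1 1 1 0 0 0 0 0 0 0]
 [0 0 0 0 0 0 0 0 0 0 1 1 0 0 0 1 1 1 1 1 1 0 0 0 0 0 0 0]
 [0 0 0 0 0 0 0 0 0 1 1 1 1 1 0 1 1 1 1 1 0 0 0 0 0 0 0 0]
 [0 0 0 0 0 0 0 0 0 1 1 1 1 1 1 1 1 1 1 1 0 0 0 0 0 0 0 0]
 [0 0 0 0 0 0 0 0 0 1 1 1 1 1 1 1 1 1 1 1 0 0 0 0 0 0 0 0]
 [0 0 0 0 0 0 0 0 0 0 1 1 1 1 1 1 1 1 1 0 0 0 0 0 0 0 0 0]
 [0 0 0 0 0 0 0 0 1 0 0 0 1 1 1 1 1 1 0 0 0 0 0 0 0 0 0 0]
 [0 0 0 0 0 0 0 1 1 0 0 0 0 0 0 0 0 0 0 0 0 0 0 0 0 0 0 0]
 [0 0 0 0 0 0 0 1 1 0 0 0 0 0 0 0 0 0 0 0 0 0 0 0 0 0 0 0]
 [0 0 0 0 0 0 0 1 0 0 0 0 0 0 0 0 0 0 0 0 0 0 0 0 0 0 0 0]]
tcp [0.5767 0.178  0.1548] plug in scene [0.5748 0.1815] 22.73511726259131
```

View pics/l.png

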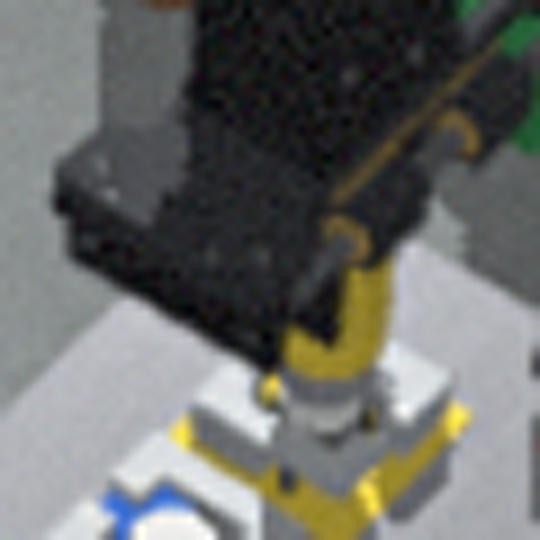

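The yellow plug sits just above its port (front lug near (330,425)), and the fit says it is centred within 0.5 mm. I'll lower it.

```bash
python3 -m crank '[[[0,0,4,0,0.8],[0,0,4,0,0.8],[0,0,3,0,0.8],[0,0,0,0,0.8]]]'
python3 -m crank '[[[0,0,2,0,0.8],[0,0,2,0,0.8],[0,0,0,0,0.8]]]'
python3 -m crank '[[[0,0,2,0,0.8],[0,0,2,0,0.8],[0,0,0,0,0.8]]]'
```

```text
time: 18.15
position: [0.5757, 0.1776, 0.142]
tool_rot: [-0.246, -3.131, 0.001]
ft_force: [0.1, -0.1, -1.1]
grip_width: 0.18
grip_force: 30.0
time: 18.4
position: [0.5762, 0.1779, 0.1389]
tool_rot: [-0.246, -3.132, 0.0]
ft_force: [-1.1, -0.5, 0.6]
grip_width: 0.18
grip_force: 30.0
time: 18.65
position: [0.5764, 0.178, 0.135]
tool_rot: [0.246, 3.132, 0.0]
ft_force: [-0.5, -0.4, 2.2]
grip_width: 0.183
grip_force: 30.0
```

```bash
python3 -m crank '[[[0,0,2,0,0.8],[0,0,2.5,0,0.8],[0,0,0,0,0.8],[0,0,0,0,0.8]]]'
python3 -m crank '[[[0,0,0,0.1,0.8],[0,0,0,0.1,0.8],[0,0,0,0.1,0.8],[0,0,0,0.1,0.8],[0,0,0,0.1,0.8],[0,0,0,0.1,0.8],[0,0,0,0.1,0.8],[0,0,0,0.1,0.8],[0,0,0,0.1,0.8],[0,0,0,0,0.8]]]'
python3 -c "
from h import *
plan(.5747,.1787,.13,2.985-1.05);print(ctrl.get_state()['torque'])"
```

```text
time: 18.98
position: [0.5764, 0.178, 0.1308]
tool_rot: [0.246, 3.132, 0.0]
ft_force: [-0.7, -0.8, 4.2]
grip_width: 0.181
grip_force: 30.0
time: 19.82
position: [0.5765, 0.1777, 0.131]
tool_rot: [1.587, 2.71, 0.0]
ft_force: [-0.3, -0.8, 4.6]
grip_width: 0.182
grip_force: 30.0
t 19.82 pos [0.5765 0.1777 0.131 ] yaw 2.082 tilt 0.0009 q7 -0.0 F [-0.3 -0.8  4.6] w 15.8 gf 30.0
turn 0.147 | shift now mm [ 1.7 -1.1  1. ] | after turn [ 1.6 -1.3  1. ]
[-0.07213478  0.09269526  0.01149161]
```

```bash
python3 -m crank '[[[0,0,0,0.06,0.8],[0,0,0,0.06,0.8],[0,0,0,0.06,0.8],[0,0,0,0.05,0.8],[0,0,0,0,0.8]]]'
python3 -c "
from h import *
plan(.5747,.1787,.13,2.985-1.05);print(ctrl.get_state()['torque'])"
```

```text
time: 20.23
position: [0.5762, 0.1779, 0.1308]
tool_rot: [1.879, 2.516, -0.0]
ft_force: [-1.4, -0.2, 4.5]
grip_width: 0.188
grip_force: 31.2
t 20.23 pos [0.5762 0.1779 0.1308] yaw 1.859 tilt 0.0009 q7 -0.22 F [-1.4 -0.2  4.5] w 16.4 gf 31.2
turn -0.076 | shift now mm [ 1.2 -1.3  0.8] | after turn [ 1.3 -1.2  0.8]
[-0.1912869   0.24710638  0.84931661]
```

```bash
python3 -m crank '[[[0,0,0,-0.02,0.4],[0,0,0,0,0.1],[0,0,0,0,0],[0,0,0,0,0],[0,0,-10,0,0],[0,0,-30,0,0],[0,0,-35,0,0],[0,0,-35,0,0],[0,0,0,0,0],[0,0,0,0,0]]]'
python3 -c "
from h import *
plan(.48,-.3,.24,1.859)"
```

```text
time: 21.07
position: [0.5777, 0.1787, 0.2439]
tool_rot: [1.857, 2.529, 0.007]
ft_force: [-0.7, 0.0, -0.6]
grip_width: 0.497
grip_force: 0.0
t 21.07 pos [0.5777 0.1787 0.2439] yaw 1.875 tilt 0.0058 q7 -0.16 F [-0.7  0.  -0.6] w 43.2 gf 0.0
turn 0.016 | shift now mm [-427.4 -236.6    2.7] | after turn [-431.2 -229.7    2.7]
```

```bash
python3 -m crank '[[[-30,-17,0,0,0],[-30,-17,0,0,0],[-30,-17,0,0,0],[-30,-17,0,0,0],[-30,-17,0,0,0],[-30,-17,0,0,0],[-30,-17,0,0,0],[-30,-17,0,0,0],[-30,-17,0,0,0],[-30,-17,0,0,0]]]' >/dev/null
python3 -m crank '[[[-30,-17,0,0,0],[-30,-17,0,0,0],[-30,-17,0,0,0],[-30,-17,0,0,0],[0,0,0,0,0]]]'
cat > nuts.py <<'E'
from h import *
N={"a":(.5238,.2492),"b":(.6462,.2296),"c":(.6018,-.0468),"d":(.4794,-.0272)}
for n in("top","scene"):
    im=get_image(n)
    for k,(x,y) in N.items():
        u,v=proj(im,[[x,y,.117]])[0].round().astype(int);W=(u-10,v-10,u+11,v+11)
        px=im["pixels"][W[1]:W[3],W[0]:W[2]].astype(int)
        m=colmask(im,"black",W)
        # white tip: bright pixels near bar
        m=np.maximum(m,((px.min(2)>200)&(cv2.dilate(m,np.ones((5,5)))>0)))
        a=fitsil([(im,m,W)],NUT,[x,y,-.25],.09)
        print(n,k,a[0].round(4),"nut angle",round(-.159-a[0][2],2),"d mm",((a[0][:2]-[x,y])*1000).round(1),"rel",round(a[2],2),m.sum())
E
python3 nuts.py; python3 pl.py red .55 .0244 .1; python3 pl.py yellow .575 .178 .1
python3 -c "
from h import *
crop('scene',270,135,405,260,4.8,'pics/m.png')"
```

```text
time: 22.32
position: [0.4704, -0.3028, 0.2389]
tool_rot: [-1.873, -2.521, 0.007]
ft_force: [-1.8, -1.0, -0.5]
grip_width: 0.5
grip_force: 0.0
top a [0.5225 0.2483 0.0078] nut angle -0.17 d mm [-1.3 -0.9] rel 0.58 45.0
top b [ 0.6442  0.2291 -0.0766] nut angle -0.08 d mm [-2.  -0.5] rel 0.5 48.0
top c [ 0.5994 -0.0473 -0.3089] nut angle 0.15 d mm [-2.4 -0.5] rel 0.62 35.0
top d [ 0.4759 -0.0265 -0.4173] nut angle 0.26 d mm [-3.5  0.7] rel 1.03 27.0
scene a [ 0.5234  0.251  -0.4784] nut angle 0.32 d mm [-0.4  1.8] rel 0.38 93.0
scene b [ 0.6456  0.2315 -0.487 ] nut angle 0.33 d mm [-0.6  1.9] rel 0.33 107.0
scene c [ 0.6015 -0.0457 -0.3588] nut angle 0.2 d mm [-0.3  1.1] rel 0.23 121.0
scene d [ 0.4798 -0.0258 -0.3834] nut angle 0.22 d mm [0.4 1.4] rel 0.32 101.0
top [ 0.5516  0.0217 -0.459 ] rel 0.407 px 184.0
scene [ 0.5515  0.0255 -1.1317] rel 0.455 px 297.0
top [ 0.5756  0.1771 -0.9677] rel 0.503 px 222.0
scene [ 0.5751  0.1798 -1.1735] rel 0.419 px 267.0
```

View pics/m.png

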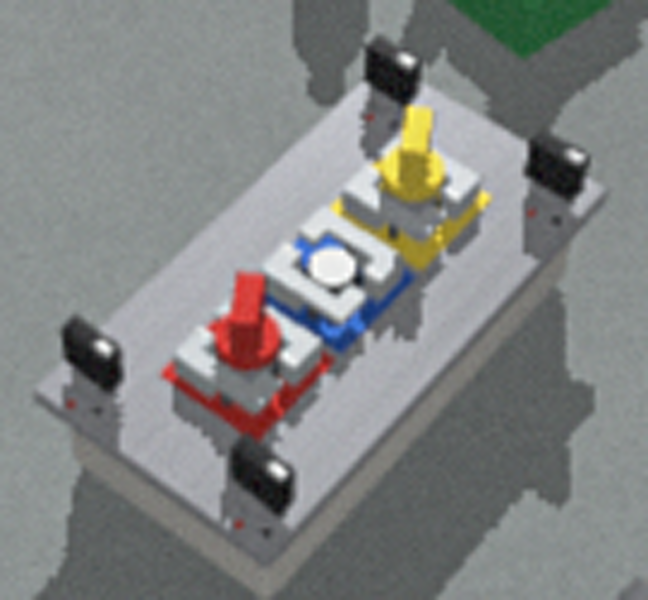

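Both plugs are locked, upright at red (247,330) and yellow (413,165), and blue is open. Next the nuts, in the order c, a, b, d.

```bash
python3 -c "
from h import *
plan(.6018,-.0468,.2,2.85)"
```

```text
t 22.67 pos [ 0.4754 -0.2925  0.2405] yaw 1.877 tilt 0.0003 q7 0.78 F [-0.4  0.5  0.3] w 43.6 gf 0.0
turn -0.973 | shift now mm [196.1 194.7  40.5] | after turn [-50.4 271.7  40.5]
```

```bash
python3 -m crank '[[[0,0,0,-0.122,0],[0,0,0,-0.122,0],[0,0,0,-0.122,0],[0,0,0,-0.122,0],[0,0,0,-0.122,0],[0,0,0,-0.122,0],[0,0,0,-0.122,0],[0,0,0,-0.12,0],[-5,27.2,0,0,0],[-5,27.2,0,0,0]]]' >/dev/null
python3 -m crank '[[[-5,27.2,0,0,0],[-5,27.2,0,0,0],[-5,27.2,0,0,0],[-5,27.2,0,0,0],[-5,27.2,5,0,0],[-5,27.2,5,0,0],[-5,27.2,5,0,0],[-5,27.2,5,0,0],[0,0,20,0,0],[0,0,0,0,0]]]' >/dev/null
python3 -m crank '[[[0,0,0,0,0],[0,0,0,0,0],[0,0,0,0,0]]]'
python3 -c "
from h import *
plan(.6018,-.0468,.104,2.85)"
```

```text
time: 24.58
position: [0.6015, -0.0494, 0.2017]
tool_rot: [0.461, 3.106, -0.001]
ft_force: [-0.3, 0.1, -0.1]
grip_width: 0.494
grip_force: 0.0
t 24.58 pos [ 0.6015 -0.0494  0.2017] yaw 2.847 tilt 0.0017 q7 1.2 F [-0.3  0.1 -0.1] w 43.0 gf 0.0
turn -0.003 | shift now mm [ 0.6  2.6 97.6] | after turn [ 0.6  2.6 97.6]
```

```bash
python3 -m crank '[[[0.5,2.2,30,0,0],[0,0,30,0,0],[0,0,20,0,0],[0,0,12,0,0],[0,0,5,0,0],[0,0,0,0,0],[0,0,0,0,0]]]'
python3 -m crank '[[[0,0,0,0,0.4],[0,0,0,0,0.85],[0,0,0,0,0.85],[0,0,0,0,0.85],[0,0,0,0,0.85],[0,0,0,0,0.85],[0,0,0,0,0.85]]]' 30
python3 -c "
from h import *
plan(.6018,-.0468,.104,2.183)"
```

```text
time: 25.17
position: [0.6023, -0.0462, 0.1049]
tool_rot: [0.459, 3.106, -0.0]
ft_force: [0.4, -0.4, 1.0]
grip_width: 0.503
grip_force: 0.0
time: 25.75
position: [0.6016, -0.0458, 0.1038]
tool_rot: [0.457, 3.108, -0.0]
ft_force: [0.5, 0.2, 1.2]
grip_width: 0.158
grip_force: 29.2
t 25.75 pos [ 0.6016 -0.0458  0.1038] yaw 2.849 tilt 0.0005 q7 1.17 F [0.5 0.2 1.2] w 13.7 gf 29.2
turn 0.666 | shift now mm [-0.5 -0.9 -0.2] | after turn [-1.  -0.4 -0.2]
```

```bash
python3 -m crank '[[[0,0,0,0.095,0.85],[0,0,0,0.095,0.85],[0,0,0,0.095,0.85],[0,0,0,0.095,0.85],[0,0,0,0.095,0.85],[0,0,0,0.095,0.85],[0,0,0,0.095,0.85],[0,0,0,0,0.85],[0,0,0,0,0.85]]]'
python3 -c "
from h import *
plan(.6018,-.0468,.104,2.183);print(ctrl.get_state()['torque'])"
python3 -m crank '[[[0,0,0,0,0.4],[0,0,0,0,0],[0,0,0,0,0],[0,0,0,0,0],[0,0,-20,0,0],[0,0,-30,0,0],[0,0,-40,0,0],[0,0,-10,0,0],[0,0,0,0,0],[0,0,0,0,0]]]'
python3 -c "
from h import *
plan(.5238,.2497,.2,2.85)"
```

```text
time: 26.5
position: [0.6021, -0.0454, 0.1038]
tool_rot: [1.443, 2.789, 0.001]
ft_force: [2.9, 1.2, 0.5]
grip_width: 0.157
grip_force: 30.0
t 26.5 pos [ 0.6021 -0.0454  0.1038] yaw 2.187 tilt 0.0016 q7 0.53 F [2.9 1.2 0.5] w 13.7 gf 30.0
turn 0.004 | shift now mm [-1.  -1.1 -0.2] | after turn [-1.  -1.1 -0.2]
[ 0.20874429 -0.63570545  0.04413411]
time: 27.33
position: [0.6016, -0.0461, 0.2041]
tool_rot: [1.447, 2.787, 0.0]
ft_force: [0.3, 0.3, -1.3]
grip_width: 0.497
grip_force: 0.0
t 27.33 pos [ 0.6016 -0.0461  0.2041] yaw 2.184 tilt 0.0014 q7 0.56 F [ 0.3  0.3 -1.3] w 43.2 gf 0.0
turn -0.666 | shift now mm [286.7 106.5   3.9] | after turn [159.6 260.9   3.9]
```

```bash
python3 -m crank '[[[0,0,0,-0.111,0],[0,0,0,-0.111,0],[0,0,0,-0.111,0],[0,0,0,-0.111,0],[0,0,0,-0.111,0],[0,0,0,-0.111,0],[16,26,0,0,0],[16,26,0,0,0],[16,26,0,0,0],[16,26,0,0,0]]]' >/dev/null
python3 -m crank '[[[16,26,0,0,0],[16,26,0,0,0],[16,26,0,0,0],[16,26,0,0,0],[16,26,0,0,0],[15.6,26.9,0,0,0],[0,0,0,0,0],[0,0,0,0,0],[0,0,0,0,0],[0,0,0,0,0]]]'
python3 -c "
from h import *
plan(.5238,.2497,.104,2.85)"
```

```text
time: 29.0
position: [0.5239, 0.2478, 0.2023]
tool_rot: [-0.46, -3.106, 0.003]
ft_force: [0.2, 0.1, -0.1]
grip_width: 0.5
grip_force: 0.0
t 29.0 pos [0.5239 0.2478 0.2023] yaw 2.848 tilt 0.0022 q7 0.66 F [ 0.2  0.1 -0.1] w 43.5 gf 0.0
turn -0.002 | shift now mm [ 0.5  2.  98.3] | after turn [ 0.5  2.  98.3]
```

```bash
python3 -m crank '[[[0.5,1.5,30,0,0],[0,0,30,0,0],[0,0,20,0,0],[0,0,13,0,0],[0,0,5,0,0],[0,0,0,0,0],[0,0,0,0,0]]]'
python3 -m crank '[[[0,0,0,0,0.4],[0,0,0,0,0.85],[0,0,0,0,0.85],[0,0,0,0,0.85],[0,0,0,0,0.85],[0,0,0,0,0.85],[0,0,0,0,0.85]]]' 30
python3 -c "
from h import *
plan(.5238,.2497,.104,2.183)"
python3 -m crank '[[[0,0,0,0.095,0.85],[0,0,0,0.095,0.85],[0,0,0,0.095,0.85],[0,0,0,0.095,0.85],[0,0,0,0.095,0.85],[0,0,0,0.095,0.85],[0,0,0,0.095,0.85],[0,0,0,0,0.85],[0,0,0,0,0.85]]]'
python3 -c "
from h import *
plan(.5238,.2497,.104,2.183)"
```

```text
time: 29.58
position: [0.5243, 0.2514, 0.1064]
tool_rot: [0.458, 3.107, 0.001]
ft_force: [0.2, 0.6, 0.1]
grip_width: 0.503
grip_force: 0.0
time: 30.17
position: [0.5236, 0.2503, 0.1058]
tool_rot: [0.457, 3.108, -0.003]
ft_force: [-1.6, -3.8, 5.2]
grip_width: 0.16
grip_force: 29.2
t 30.17 pos [0.5236 0.2503 0.1058] yaw 2.849 tilt 0.002 q7 0.61 F [-1.6 -3.8  5.2] w 14.0 gf 29.2
turn 0.666 | shift now mm [-0.4 -0.5  1.8] | after turn [-0.6 -0.2  1.8]
time: 30.92
position: [0.5237, 0.2509, 0.1058]
tool_rot: [1.443, 2.79, -0.001]
ft_force: [-1.2, -3.3, 4.1]
grip_width: 0.16
grip_force: 30.0
t 30.92 pos [0.5237 0.2509 0.1058] yaw 2.187 tilt 0.0011 q7 -0.02 F [-1.2 -3.3  4.1] w 13.9 gf 30.0
turn 0.004 | shift now mm [-1.1 -0.6  1.8] | after turn [-1.1 -0.6  1.8]
```

Next b, raised first.

```bash
python3 -m crank '[[[0,0,0,0,0.4],[0,0,0,0,0],[0,0,0,0,0],[0,0,0,0,0],[0,0,-20,0,0],[0,0,-30,0,0],[0,0,-40,0,0],[0,0,-10,0,0],[0,0,0,-0.111,0],[0,0,0,-0.111,0]]]' >/dev/null
python3 -m crank '[[[0,0,0,-0.111,0],[0,0,0,-0.111,0],[0,0,0,-0.111,0],[0,0,0,-0.111,0],[0,0,0,0,0],[0,0,0,0,0]]]'
python3 -c "
from h import *
plan(.6462,.2301,.2,2.85)"
```

```text
time: 32.25
position: [0.5236, 0.2517, 0.2054]
tool_rot: [-0.459, -3.108, -0.001]
ft_force: [-0.4, -0.1, -0.4]
grip_width: 0.502
grip_force: 0.0
t 32.25 pos [0.5236 0.2517 0.2054] yaw 2.848 tilt 0.0004 q7 0.67 F [-0.4 -0.1 -0.4] w 43.7 gf 0.0
turn -0.002 | shift now mm [-123.6   14.8    5.4] | after turn [-123.6   14.6    5.4]
```

```bash
python3 -m crank '[[[-24.7,3,0,0,0],[-24.7,3,0,0,0],[-24.7,3,0,0,0],[-24.7,3,0,0,0],[-24.7,2.7,0,0,0],[0,0,0,0,0],[0,0,0,0,0],[0,0,0,0,0],[0,0,0,0,0]]]'
python3 -c "
from h import *
plan(.6462,.2301,.104,2.85)"
```

```text
time: 33.0
position: [0.645, 0.2312, 0.2057]
tool_rot: [-0.454, -3.108, -0.0]
ft_force: [-0.5, 0.2, 0.5]
grip_width: 0.503
grip_force: 0.0
t 33.0 pos [0.645  0.2312 0.2057] yaw 2.852 tilt 0.0004 q7 0.73 F [-0.5  0.2  0.5] w 43.7 gf 0.0
turn 0.002 | shift now mm [ -1.5  -0.7 101.7] | after turn [ -1.5  -0.7 101.7]
```

```bash
python3 -m crank '[[[-1,-0.7,30,0,0],[0,0,30,0,0],[0,0,20,0,0],[0,0,15,0,0],[0,0,6,0,0],[0,0,0,0,0],[0,0,0,0,0]]]'
python3 -m crank '[[[0,0,0,0,0.4],[0,0,0,0,0.85],[0,0,0,0,0.85],[0,0,0,0,0.85],[0,0,0,0,0.85],[0,0,0,0,0.85],[0,0,0,0,0.85]]]' 30
python3 -m crank '[[[0,0,0,0.095,0.85],[0,0,0,0.095,0.85],[0,0,0,0.095,0.85],[0,0,0,0.095,0.85],[0,0,0,0.095,0.85],[0,0,0,0.095,0.85],[0,0,0,0.095,0.85],[0,0,0,0,0.85],[0,0,0,0,0.85]]]'
python3 -c "
from h import *
plan(.6462,.2301,.104,2.183)"
```

```text
time: 33.58
position: [0.6468, 0.2298, 0.1056]
tool_rot: [0.454, 3.108, 0.001]
ft_force: [0.3, -0.1, 0.4]
grip_width: 0.504
grip_force: 0.0
time: 34.17
position: [0.6473, 0.2304, 0.105]
tool_rot: [0.454, 3.107, 0.003]
ft_force: [4.3, 1.2, 0.0]
grip_width: 0.156
grip_force: 29.3
time: 34.92
position: [0.6472, 0.2299, 0.105]
tool_rot: [1.44, 2.791, 0.002]
ft_force: [0.9, 2.5, 1.8]
grip_width: 0.152
grip_force: 30.0
t 34.92 pos [0.6472 0.2299 0.105 ] yaw 2.189 tilt 0.0014 q7 0.08 F [0.9 2.5 1.8] w 13.3 gf 30.0
turn 0.006 | shift now mm [ 0.8 -0.7  1. ] | after turn [ 0.8 -0.7  1. ]
```

```bash
python3 -m crank '[[[0,0,0,0,0.4],[0,0,0,0,0],[0,0,0,0,0],[0,0,0,0,0],[0,0,-20,0,0],[0,0,-30,0,0],[0,0,-40,0,0],[0,0,-10,0,0],[0,0,0,-0.111,0],[0,0,0,-0.111,0]]]' >/dev/null
python3 -m crank '[[[0,0,0,-0.111,0],[0,0,0,-0.111,0],[0,0,0,-0.111,0],[0,0,0,-0.111,0],[0,0,0,0,0],[0,0,0,0,0]]]'
python3 -c "
from h import *
plan(.4794,-.0267,.2,2.85)"
```

```text
time: 36.25
position: [0.6468, 0.2288, 0.2043]
tool_rot: [-0.458, -3.108, 0.0]
ft_force: [-0.1, 0.2, 0.1]
grip_width: 0.5
grip_force: 0.0
t 36.25 pos [0.6468 0.2288 0.2043] yaw 2.849 tilt 0.0005 q7 0.73 F [-0.1  0.2  0.1] w 43.5 gf 0.0
turn -0.001 | shift now mm [  86.5 -293.     4.4] | after turn [  86.9 -292.9    4.4]
```

```bash
python3 -m crank '[[[8.7,-29.3,0,0,0],[8.7,-29.3,0,0,0],[8.7,-29.3,0,0,0],[8.7,-29.3,0,0,0],[8.7,-29.3,0,0,0],[8.7,-29.3,0,0,0],[8.7,-29.3,0,0,0],[8.7,-29.3,0,0,0],[8.7,-29.3,0,0,0],[8.7,-29.3,0,0,0]]]' >/dev/null
python3 -m crank '[[[0,0,0,0,0],[0,0,0,0,0],[0,0,0,0,0],[0,0,0,0,0]]]'
python3 -c "
from h import *
plan(.4794,-.0267,.104,2.85)"
```

```text
time: 37.42
position: [0.4803, -0.0253, 0.2047]
tool_rot: [0.452, 3.108, 0.001]
ft_force: [0.0, 0.5, 0.1]
grip_width: 0.496
grip_force: 0.0
t 37.42 pos [ 0.4803 -0.0253  0.2047] yaw 2.853 tilt 0.0008 q7 1.29 F [0.  0.5 0.1] w 43.2 gf 0.0
turn 0.003 | shift now mm [  0.5  -1.6 100.7] | after turn [  0.5  -1.6 100.7]
```

```bash
python3 -m crank '[[[0.5,-1.2,30,0,0],[0,0,30,0,0],[0,0,20,0,0],[0,0,14,0,0],[0,0,6,0,0],[0,0,0,0,0],[0,0,0,0,0]]]'
python3 -m crank '[[[0,0,0,0,0.4],[0,0,0,0,0.85],[0,0,0,0,0.85],[0,0,0,0,0.85],[0,0,0,0,0.85],[0,0,0,0,0.85],[0,0,0,0,0.85]]]' 30
python3 -m crank '[[[0,0,0,0.095,0.85],[0,0,0,0.095,0.85],[0,0,0,0.095,0.85],[0,0,0,0.095,0.85],[0,0,0,0.095,0.85],[0,0,0,0.095,0.85],[0,0,0,0.095,0.85],[0,0,0,0,0.85],[0,0,0,0,0.85]]]'
python3 -c "
from h import *
plan(.4794,-.0267,.104,2.183)"
python3 -m crank '[[[0,0,0,0,0.4],[0,0,0,0,0],[0,0,0,0,0],[0,0,0,0,0],[0,0,-20,0,0],[0,0,-30,0,0],[0,0,-40,0,0],[0,0,-10,0,0],[0,0,0,0,0],[0,0,0,0,0]]]'
python3 -c "
from h import *
plan(.6018,-.0463,.2,2.183)"; sed -i 's/-.25\],.09/-.95],.09/' nuts.py; python3 nuts.py|grep scene;python3 -c "
from h import *
crop('scene',270,135,405,260,4.8,'pics/n.png')"
```

```text
time: 38.0
position: [0.4795, -0.0269, 0.1049]
tool_rot: [0.452, 3.109, 0.001]
ft_force: [-0.0, -0.4, 0.7]
grip_width: 0.499
grip_force: 0.0
time: 38.58
position: [0.4798, -0.0264, 0.105]
tool_rot: [0.452, 3.107, 0.003]
ft_force: [1.5, 3.6, 0.9]
grip_width: 0.16
grip_force: 29.3
time: 39.33
position: [0.4801, -0.0265, 0.105]
tool_rot: [1.439, 2.791, 0.004]
ft_force: [3.1, 5.2, -0.1]
grip_width: 0.16
grip_force: 30.0
t 39.33 pos [ 0.4801 -0.0265  0.105 ] yaw 2.189 tilt 0.0029 q7 0.59 F [ 3.1  5.2 -0.1] w 14.0 gf 30.0
turn 0.006 | shift now mm [ 0.2 -0.7  1. ] | after turn [ 0.2 -0.7  1. ]
time: 40.17
position: [0.4789, -0.0283, 0.2047]
tool_rot: [1.444, 2.789, -0.001]
ft_force: [0.2, -0.6, -1.2]
grip_width: 0.498
grip_force: 0.0
t 40.17 pos [ 0.4789 -0.0283  0.2047] yaw 2.186 tilt 0.0011 q7 0.63 F [ 0.2 -0.6 -1.2] w 43.4 gf 0.0
turn 0.003 | shift now mm [-85.7  89.9   4.7] | after turn [-85.4  90.2   4.7]
scene a [ 0.5247  0.2487 -1.0798] nut angle 0.92 d mm [ 0.9 -0.5] rel 0.51 59.0
scene b [ 0.6459  0.2318 -1.048 ] nut angle 0.89 d mm [-0.3  2.2] rel 0.39 78.0
scene c [ 0.6012 -0.0442 -0.9579] nut angle 0.8 d mm [-0.6  2.6] rel 0.33 83.0
scene d [ 0.4801 -0.0261 -0.8867] nut angle 0.73 d mm [0.7 1.1] rel 0.33 70.0
```

View pics/n.png

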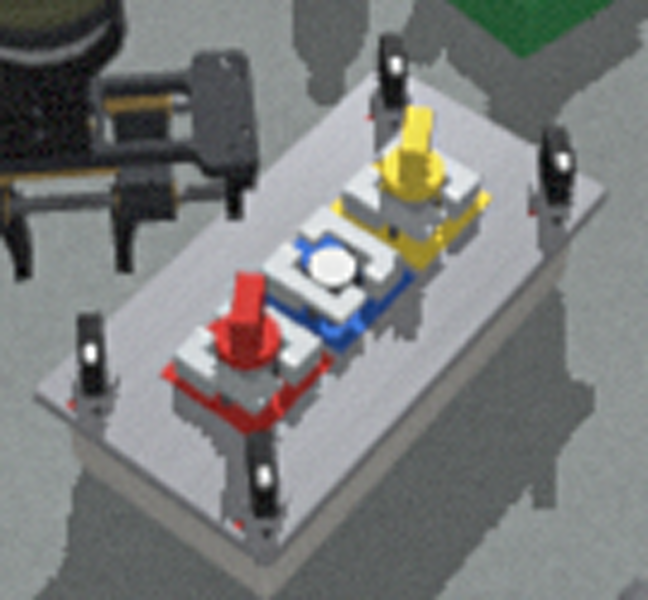

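All four nuts now point half way (black dots). For the second round, c again.

```bash
python3 -m crank '[[[-14.2,15,0,0,0],[-14.2,15,0,0,0],[-14.2,15,0,0,0],[-14.2,15,0,0,0],[-14.2,15,0,0,0],[-14.2,15,0,0,0],[0,0,0,0,0],[0,0,0,0,0],[0,0,0,0,0],[0,0,0,0,0]]]'
python3 -c "
from h import *
plan(.6018,-.0463,.104,2.187)"
```

```text
time: 41.15
position: [0.6005, -0.045, 0.2039]
tool_rot: [-1.442, -2.789, 0.001]
ft_force: [0.5, 0.5, 0.0]
grip_width: 0.498
grip_force: 0.0
t 41.15 pos [ 0.6005 -0.045   0.2039] yaw 2.187 tilt 0.0016 q7 0.56 F [0.5 0.5 0. ] w 43.4 gf 0.0
turn 0.0 | shift now mm [-1.8  0.4 99.9] | after turn [-1.8  0.4 99.9]
```

```bash
python3 -m crank '[[[-1,0.3,30,0,0],[0,0,30,0,0],[0,0,20,0,0],[0,0,14,0,0],[0,0,5,0,0],[0,0,0,0,0],[0,0,0,0,0]]]'
python3 -m crank '[[[0,0,0,0,0.4],[0,0,0,0,0.85],[0,0,0,0,0.85],[0,0,0,0,0.85],[0,0,0,0,0.85],[0,0,0,0,0.85],[0,0,0,0,0.85]]]' 40
python3 -m crank '[[[0,0,0,0.095,0.85],[0,0,0,0.095,0.85],[0,0,0,0.095,0.85],[0,0,0,0.095,0.85],[0,0,0,0.095,0.85],[0,0,0,0.095,0.85],[0,0,0,0.095,0.85],[0,0,0,0.095,0.85],[0,0,0,0.04,0.85],[0,0,0,0.03,0.85]]]'
python3 -m crank '[[[0,0,0,0.02,0.85],[0,0,0,0,0.85]]]'
python3 -c "
from h import *
plan(.6018,-.0463,.104,1.383);print(ctrl.get_state()['torque'])"
```

```text
time: 41.73
position: [0.6026, -0.0459, 0.1064]
tool_rot: [1.443, 2.79, 0.0]
ft_force: [-0.1, -0.2, -1.2]
grip_width: 0.499
grip_force: 0.0
time: 42.32
position: [0.6026, -0.046, 0.1058]
tool_rot: [1.443, 2.79, -0.0]
ft_force: [-1.9, -0.6, 1.1]
grip_width: 0.154
grip_force: 40.0
time: 43.15
position: [0.6026, -0.046, 0.1058]
tool_rot: [2.447, 1.97, -0.0]
ft_force: [-0.0, -0.1, 1.9]
grip_width: 0.158
grip_force: 40.0
time: 43.32
position: [0.6026, -0.046, 0.1058]
tool_rot: [2.464, 1.948, -0.0]
ft_force: [-0.0, -1.1, 1.7]
grip_width: 0.16
grip_force: 40.0
t 43.32 pos [ 0.6026 -0.046   0.1058] yaw 1.338 tilt 0.0009 q7 -0.28 F [-0.  -1.1  1.7] w 13.9 gf 40.0
turn -0.045 | shift now mm [-0.5 -0.7  1.8] | after turn [-0.5 -0.7  1.8]
[-0.16367481 -0.01817103  0.72791799]
```

```bash
python3 -m crank '[[[0,0,0,0,0.4],[0,0,0,0,0],[0,0,0,0,0],[0,0,0,0,0],[0,0,-20,0,0],[0,0,-30,0,0],[0,0,-40,0,0],[0,0,-10,0,0],[0,0,0,-0.12,0],[0,0,0,-0.12,0]]]' >/dev/null
python3 -m crank '[[[0,0,0,-0.12,0],[0,0,0,-0.12,0],[0,0,0,-0.12,0],[0,0,0,-0.12,0],[0,0,0,-0.12,0],[0,0,0,0,0],[0,0,0,0,0]]]'
python3 -c "
from h import *
plan(.5238,.2503,.2,2.187)"
```

```text
time: 44.73
position: [0.6024, -0.046, 0.2054]
tool_rot: [-1.462, -2.78, -0.0]
ft_force: [0.6, 0.2, -0.3]
grip_width: 0.5
grip_force: 0.0
t 44.73 pos [ 0.6024 -0.046   0.2054] yaw 2.173 tilt 0.0001 q7 0.55 F [ 0.6  0.2 -0.3] w 43.5 gf 0.0
turn -0.014 | shift now mm [288.7 103.1   5.5] | after turn [287.3 107.1   5.5]
```

```bash
python3 -m crank '[[[0,0,0,-0.014,0],[31.9,11.9,0,0,0],[31.9,11.9,0,0,0],[31.9,11.9,0,0,0],[31.9,11.9,0,0,0],[31.9,11.9,0,0,0],[31.9,11.9,0,0,0],[31.9,11.9,0,0,0],[31.9,11.9,0,0,0],[31.9,11.9,0,0,0]]]' >/dev/null
python3 -m crank '[[[0,0,0,0,0],[0,0,0,0,0],[0,0,0,0,0],[0,0,0,0,0]]]'
python3 -c "
from h import *
plan(.5238,.2503,.104,2.187)"
```

```text
time: 45.9
position: [0.5235, 0.2483, 0.2053]
tool_rot: [1.442, 2.791, -0.001]
ft_force: [1.0, -0.1, -0.6]
grip_width: 0.5
grip_force: 0.0
t 45.9 pos [0.5235 0.2483 0.2053] yaw 2.188 tilt 0.001 q7 0.02 F [ 1.  -0.1 -0.6] w 43.5 gf 0.0
turn 0.001 | shift now mm [  1.5   1.5 101.3] | after turn [  1.6   1.5 101.3]
```

```bash
python3 -m crank '[[[1,1,30,0,0],[0,0,30,0,0],[0,0,20,0,0],[0,0,14,0,0],[0,0,6,0,0],[0,0,0,0,0],[0,0,0,0,0]]]'
python3 -m crank '[[[0,0,0,0,0.4],[0,0,0,0,0.85],[0,0,0,0,0.85],[0,0,0,0,0.85],[0,0,0,0,0.85],[0,0,0,0,0.85],[0,0,0,0,0.85]]]' 40
python3 -m crank '[[[0,0,0,0.095,0.85],[0,0,0,0.095,0.85],[0,0,0,0.095,0.85],[0,0,0,0.095,0.85],[0,0,0,0.095,0.85],[0,0,0,0.095,0.85],[0,0,0,0.095,0.85],[0,0,0,0.095,0.85],[0,0,0,0.04,0.85],[0,0,0,0.03,0.85]]]'
python3 -m crank '[[[0,0,0,0.02,0.85],[0,0,0,0,0.85]]]'
python3 -c "
from h import *
plan(.5238,.2503,.104,1.383);print(ctrl.get_state()['torque'])"
```

```text
time: 46.48
position: [0.5237, 0.2506, 0.106]
tool_rot: [1.44, 2.792, 0.0]
ft_force: [0.7, -0.5, 0.2]
grip_width: 0.504
grip_force: 0.0
time: 47.07
position: [0.5233, 0.2515, 0.1058]
tool_rot: [1.437, 2.793, 0.001]
ft_force: [0.7, -0.6, 0.6]
grip_width: 0.16
grip_force: 40.0
time: 47.9
position: [0.5246, 0.2518, 0.1058]
tool_rot: [2.442, 1.974, 0.005]
ft_force: [4.5, 0.8, -1.2]
grip_width: 0.153
grip_force: 40.0
time: 48.07
position: [0.5246, 0.2518, 0.1059]
tool_rot: [2.459, 1.952, 0.005]
ft_force: [5.3, 1.5, -3.5]
grip_width: 0.158
grip_force: 40.0
t 48.07 pos [0.5246 0.2518 0.1059] yaw 1.342 tilt 0.0038 q7 -0.84 F [ 5.3  1.5 -3.5] w 13.8 gf 40.0
turn -0.041 | shift now mm [-1.7 -0.5  1.9] | after turn [-1.6 -0.5  1.9]
[ 0.25609613 -1.17944553  0.7550764 ]
```

Stop reached. Now b.

```bash
python3 -m crank '[[[0,0,0,0,0.4],[0,0,0,0,0],[0,0,0,0,0],[0,0,0,0,0],[0,0,-20,0,0],[0,0,-30,0,0],[0,0,-40,0,0],[0,0,-10,0,0],[0,0,0,-0.12,0],[0,0,0,-0.12,0]]]' >/dev/null
python3 -m crank '[[[0,0,0,-0.12,0],[0,0,0,-0.12,0],[0,0,0,-0.12,0],[0,0,0,-0.12,0],[0,0,0,-0.125,0],[0,0,0,0,0],[0,0,0,0,0]]]'
python3 -c "
from h import *
plan(.6468,.2301,.2,2.187)"
```

```text
time: 49.48
position: [0.5228, 0.2512, 0.2054]
tool_rot: [-1.45, -2.787, 0.001]
ft_force: [-0.3, 1.3, 0.8]
grip_width: 0.495
grip_force: 0.0
t 49.48 pos [0.5228 0.2512 0.2054] yaw 2.182 tilt 0.0004 q7 0.02 F [-0.3  1.3  0.8] w 43.1 gf 0.0
turn -0.005 | shift now mm [-88.5  89.4   5.4] | after turn [-88.9  89.    5.4]
```

```bash
python3 -m crank '[[[-17.8,17.8,0,0,0],[-17.8,17.8,0,0,0],[-17.8,17.8,0,0,0],[-17.8,17.8,0,0,0],[-17.8,17.8,0,0,0],[0,0,0,0,0],[0,0,0,0,0],[0,0,0,0,0],[0,0,0,0,0]]]'
python3 -c "
from h import *
plan(.6468,.2301,.104,2.187)"
```

```text
time: 50.23
position: [0.6459, 0.231, 0.2057]
tool_rot: [-1.444, -2.79, 0.0]
ft_force: [0.8, -0.6, 0.3]
grip_width: 0.5
grip_force: 0.0
t 50.23 pos [0.6459 0.231  0.2057] yaw 2.186 tilt 0.0005 q7 0.09 F [ 0.8 -0.6  0.3] w 43.5 gf 0.0
turn -0.001 | shift now mm [ -1.3   0.2 101.7] | after turn [ -1.3   0.2 101.7]
```

```bash
python3 -m crank '[[[-1,0,30,0,0],[0,0,30,0,0],[0,0,20,0,0],[0,0,14,0,0],[0,0,6,0,0],[0,0,0,0,0],[0,0,0,0,0]]]'
python3 -m crank '[[[0,0,0,0,0.4],[0,0,0,0,0.85],[0,0,0,0,0.85],[0,0,0,0,0.85],[0,0,0,0,0.85],[0,0,0,0,0.85],[0,0,0,0,0.85]]]' 40
python3 -m crank '[[[0,0,0,0.095,0.85],[0,0,0,0.095,0.85],[0,0,0,0.095,0.85],[0,0,0,0.095,0.85],[0,0,0,0.095,0.85],[0,0,0,0.095,0.85],[0,0,0,0.095,0.85],[0,0,0,0.095,0.85],[0,0,0,0.04,0.85],[0,0,0,0.03,0.85]]]'
python3 -m crank '[[[0,0,0,0.02,0.85],[0,0,0,0,0.85]]]'
python3 -c "
from h import *
plan(.6468,.2301,.104,1.383);print(ctrl.get_state()['torque'])"
```

```text
time: 50.82
position: [0.648, 0.2297, 0.1067]
tool_rot: [1.444, 2.789, 0.002]
ft_force: [0.3, -0.3, 1.0]
grip_width: 0.499
grip_force: 0.0
time: 51.4
position: [0.6477, 0.2292, 0.1058]
tool_rot: [1.444, 2.789, 0.0]
ft_force: [-0.6, -0.9, 0.9]
grip_width: 0.159
grip_force: 40.0
time: 52.23
position: [0.6465, 0.2289, 0.1058]
tool_rot: [-2.448, -1.969, 0.004]
ft_force: [-4.1, -1.4, 3.1]
grip_width: 0.161
grip_force: 40.0
time: 52.4
position: [0.6466, 0.2289, 0.1058]
tool_rot: [-2.465, -1.947, 0.004]
ft_force: [-5.2, -2.5, 5.3]
grip_width: 0.162
grip_force: 40.0
t 52.4 pos [0.6466 0.2289 0.1058] yaw 1.337 tilt 0.0025 q7 -0.73 F [-5.2 -2.5  5.3] w 14.1 gf 40.0
turn -0.046 | shift now mm [ 1.2 -0.   1.8] | after turn [1.2 0.  1.8]
[-0.52373957  0.99236428  0.73034586]
```

Stop reached. Last, d.

```bash
python3 -m crank '[[[0,0,0,0,0.4],[0,0,0,0,0],[0,0,0,0,0],[0,0,0,0,0],[0,0,-20,0,0],[0,0,-30,0,0],[0,0,-40,0,0],[0,0,-10,0,0],[0,0,0,-0.12,0],[0,0,0,-0.12,0]]]' >/dev/null
python3 -m crank '[[[0,0,0,-0.12,0],[0,0,0,-0.12,0],[0,0,0,-0.12,0],[0,0,0,-0.12,0],[0,0,0,-0.125,0],[0,0,0,0,0],[0,0,0,0,0]]]'
python3 -c "
from h import *
plan(.4799,-.0267,.2,2.187)"
```

```text
time: 53.82
position: [0.6479, 0.2292, 0.2054]
tool_rot: [1.457, 2.783, 0.001]
ft_force: [-0.1, 0.0, -0.3]
grip_width: 0.497
grip_force: 0.0
t 53.82 pos [0.6479 0.2292 0.2054] yaw 2.177 tilt 0.0005 q7 0.09 F [-0.1  0.  -0.3] w 43.2 gf 0.0
turn -0.01 | shift now mm [-114.5 -283.8    5.3] | after turn [-111.7 -285.     5.3]
```

```bash
python3 -m crank '[[[-11.4,-28.4,0,0,0],[-11.4,-28.4,0,0,0],[-11.4,-28.4,0,0,0],[-11.4,-28.4,0,0,0],[-11.4,-28.4,0,0,0],[-11.4,-28.4,0,0,0],[-11.4,-28.4,0,0,0],[-11.4,-28.4,0,0,0],[-11.4,-28.4,0,0,0],[-11.4,-28.4,0,0,0]]]' >/dev/null
python3 -m crank '[[[0,0,0,-0.01,0],[0,0,0,0,0],[0,0,0,0,0],[0,0,0,0,0]]]'
python3 -c "
from h import *
plan(.4799,-.0267,.104,2.187)"
```

```text
time: 54.98
position: [0.4808, -0.0255, 0.2057]
tool_rot: [1.437, 2.793, 0.001]
ft_force: [0.6, -0.1, -0.4]
grip_width: 0.501
grip_force: 0.0
t 54.98 pos [ 0.4808 -0.0255  0.2057] yaw 2.192 tilt 0.0009 q7 0.63 F [ 0.6 -0.1 -0.4] w 43.6 gf 0.0
turn 0.005 | shift now mm [ -0.4  -1.5 101.7] | after turn [ -0.4  -1.5 101.7]
```

```bash
python3 -m crank '[[[0,-1,30,0,0],[0,0,30,0,0],[0,0,20,0,0],[0,0,14,0,0],[0,0,6,0,0],[0,0,0,0,0],[0,0,0,0,0]]]'
python3 -m crank '[[[0,0,0,0,0.4],[0,0,0,0,0.85],[0,0,0,0,0.85],[0,0,0,0,0.85],[0,0,0,0,0.85],[0,0,0,0,0.85],[0,0,0,0,0.85]]]' 40
python3 -m crank '[[[0,0,0,0.095,0.85],[0,0,0,0.095,0.85],[0,0,0,0.095,0.85],[0,0,0,0.095,0.85],[0,0,0,0.095,0.85],[0,0,0,0.095,0.85],[0,0,0,0.095,0.85],[0,0,0,0.095,0.85],[0,0,0,0.04,0.85],[0,0,0,0.03,0.85]]]'
python3 -m crank '[[[0,0,0,0.02,0.85],[0,0,0,0,0.85]]]'
python3 -c "
from h import *
plan(.4799,-.0267,.104,1.383);print(ctrl.get_state()['torque'])"
python3 -m crank '[[[0,0,0,0,0.4],[0,0,0,0,0],[0,0,0,0,0],[0,0,0,0,0],[0,0,-20,0,0],[0,0,-30,0,0],[0,0,-40,0,0],[0,0,-20,0,0],[-30,0,0,0,0],[-30,0,0,0,0]]]' >/dev/null
python3 -m crank '[[[-30,0,0,0,0],[-30,0,0,0,0],[-30,0,0,0,0],[-30,0,0,0,0],[-30,0,0,0,0],[0,0,0,0,0],[0,0,0,0,0]]]'
python3 -c "
from h import *
crop('scene',270,135,405,260,4.8,'pics/o.png');crop('top',230,140,356,220,6.3,'pics/p.png')"
```

```text
time: 55.57
position: [0.48, -0.0268, 0.1059]
tool_rot: [1.436, 2.794, 0.001]
ft_force: [-0.2, -0.1, 1.1]
grip_width: 0.504
grip_force: 0.0
time: 56.15
position: [0.4804, -0.027, 0.106]
tool_rot: [1.436, 2.792, 0.002]
ft_force: [3.1, 1.0, -1.5]
grip_width: 0.158
grip_force: 40.0
time: 56.98
position: [0.48, -0.0271, 0.106]
tool_rot: [2.442, 1.975, 0.002]
ft_force: [1.5, 0.6, 0.3]
grip_width: 0.159
grip_force: 40.0
time: 57.15
position: [0.48, -0.0271, 0.106]
tool_rot: [2.459, 1.953, 0.002]
ft_force: [2.9, 1.1, 1.7]
grip_width: 0.156
grip_force: 40.0
t 57.15 pos [ 0.48   -0.0271  0.106 ] yaw 1.343 tilt 0.0014 q7 -0.25 F [2.9 1.1 1.7] w 13.6 gf 40.0
turn -0.04 | shift now mm [ 0.3 -0.2  2. ] | after turn [ 0.3 -0.2  2. ]
[ 0.3575814  -0.53981985  0.73736463]
time: 58.57
position: [0.4302, -0.2338, 0.2151]
tool_rot: [-2.465, -1.945, 0.001]
ft_force: [0.0, 1.1, 0.1]
grip_width: 0.499
grip_force: 0.0
```

View pics/o.png

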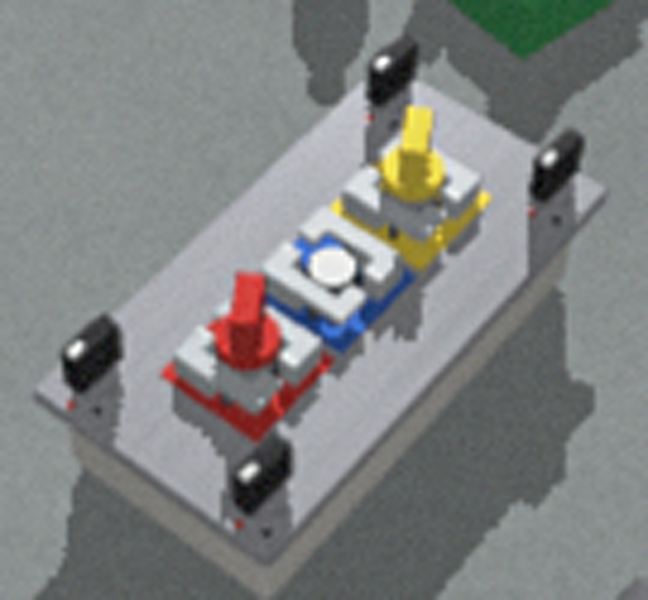

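All four white marks point at the red dots, both plugs are still locked, and the blue port is open. I'll hand it in.

```bash
python3 -c "
from bench import job
print(job.close_job())"
```

```text
the job is handed in; nothing more can be done
None
```

The job is handed in: the red and yellow plugs are locked in their ports, the blue port is open because there was no blue plug, and all four wing nuts were tightened crosswise (c, a, b, d) to half way and then to their stops, in about 59 s of robot time.

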